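# Move three sample jars on by one station: tray, balance, clamped shaker

### The arm

A 6-joint arm with a two-finger parallel gripper is mounted at the origin on the work surface. World frame = base frame: x ahead of the robot, y to its left, z up, the work surface at z = 0. Lengths are in m, angles in rad, forces in N, time in s.
With the tool pointing down it reaches from about 0.375 to 0.9 m from the base axis. Payload 3.1 kg.
Tool frame: the origin (TCP) lies at the very end of the fingers, on their centre line; the grasp point (between the pads) lies 19 mm behind it; z points along the fingers, y is the line along which they close (so a half turn about z gives the same grasp; the last joint's range is limited). The gripper opens to 87 mm and grips with 3 to 60 N. Pads are 19 mm wide; open, the fingers measure 117 mm over their backs; the gripper's body (75 mm by 190 mm) begins 51 mm behind the grasp point.
Start: joints at [-1.464, 0.527, 1.433, -0, 1.181, -0.178], TCP at [0.176, -0.6, 0.223] pointing down, gripper open.
Joint ranges: [-3.08, 3.08], [-0.75, 2.2], [0.22, 2.44], [-1.43, 4.57], [0, 2.65], [-2.85, 2.85]. Speed limits (rad/s): [2.79, 2.79, 3.14, 3.14, 3.14, 3.14].

### API

Orientations are given as a rotation vector (axis times angle).
In Python, from plant import arm gives the robot as it stands.
- The arm moves only by the tool jog_arm, never from a script. Its argument "deltas" is a list of rows, each a list of 7 numbers: the turn, a rotation vector about the tool's x, y, z in rad, then the shift along the tool's x, y, z in mm, then the gripper command: -1 is shut, 1 is fully open, values between are in proportion. A call has 1 to 5 rows; each row shifts and turns the commanded pose from where the row before left it, along the tool's axes as they then stand; what a row does not reach is not made up. A row lasts 1/8 s, in which the tool goes at most 62.5 mm and 10.7 degrees, less where a joint would pass 70% of its speed; a pose out of reach is approached as far as the arm can. A call is refused whole if a number of a shift passes 62.5 or a number of a turn 0.188, either way. A call with a gripper value outside its range is refused whole. The fingers move at their own pace and stop on an object; "squeeze" is the grip in N (left out, the last holds). Time passes only in rows, so rows that do not move let the fingers close. It gives the time, the measured TCP pose, the force, the opening and the grip force at its end, in the units of the state.
- arm.read_state(): the state, without advancing time (a new reading comes with each control period).
- arm.capture(name): name is "scene" or "side" or "wrist"; returns a dict with "image" (480x640x3 uint8, blue, green, red), "mtx" (3x3 intrinsics, pixels), "view" (4x4, takes a point from world to camera coordinates). Camera axes: x right, y up, looking along -z (the intrinsics and any distortion apply to the point x, -y, -z); pixel columns grow to the right and rows downward; lengths in m; the calibration is good to about 2 mm. A picture is of the moment at which its call begins. There is no depth.
- arm.sign_off(): hands the job in; it is judged then, once.
The state is a dict: "time": time; "qpos": joint angles; "dq": joint speeds; "joint_torque": joint torques, N m; "eef_pos": TCP position; "ee_rot": TCP orientation; "contact_force": force on the tool from outside, world axes, zero at the start; "wrist_torque": the same for the moment, N m; "width": finger opening in m; "gripper_force": force on a finger pad.
Only numpy, scipy, OpenCV 4.12 (cv2) and the standard library are available. Lean on these libraries where they do the work, as an engineer would, in place of code of your own. Each camera call takes 0.05 s, during which the arm holds its last target. There are 200 camera calls.

### The job

Move each sample on by one station: the shaken jar with the red lid goes from the shaker into the front place of the blue tray, where the green-lidded jar stands now; the yellow-lidded jar goes from the balance onto the shaker, and the green-lidded jar onto the balance, each upright and centred on its seat. Lift the shaker's sprung hold-down until it stays up by itself before taking the red jar out, park a jar on the way where there is room (the cork mat is free), and at the end swing the hold-down back so that it presses on the lid of the yellow jar. Set the green jar gently on the balance, never knocking or pressing hard on it, keep all jars upright, and leave the grey-lidded jar in the tray alone.

Things in the scene. Friction and masses are not known exactly. Their poses are not given: they have to be found in the camera images.
- jar_red: a white cylindrical sample jar with a red screw lid and a red band round its side, 52 mm in diameter from top to bottom and 80 mm tall, 0.14 to 0.28 kg; loose; origin at the centre of its underside, z up. At the start on the shaker's seat, held by the hold-down
- jar_yellow: a white cylindrical sample jar with a yellow screw lid and a yellow band round its side, 52 mm in diameter from top to bottom and 80 mm tall, 0.14 to 0.28 kg; loose; origin at the centre of its underside, z up. At the start on the balance's pan
- jar_green: a white cylindrical sample jar with a green screw lid and a green band round its side, 52 mm in diameter from top to bottom and 80 mm tall, 0.14 to 0.28 kg; loose; origin at the centre of its underside, z up. At the start on the front place of the blue tray
- jar_grey: a white cylindrical sample jar with a grey screw lid and a grey band round its side, 52 mm in diameter from top to bottom and 80 mm tall, 0.14 to 0.28 kg; loose; origin at the centre of its underside, z up. It stands on the rear place of the blue tray and stays there
- shaker: fixed shaker: grey housing 225 x 140 mm, control strip on the robot's side, round black rubber seat 72 mm across. Origin at table level under the seat's centre; seat top at z = 60 mm. x points away from the control strip (roughly from the robot), y left, z up. Upright cheeks at x = 72 to 108, y = +-58 mm, 166 mm high, carry the hold-down's hinge, its axis along y at x = 90, z = 152 mm
- clamp (a joint): angle (rad) of the shaker's sprung hold-down, a U-shaped steel bail 106 mm wide with a rubber foot 90 mm from its hinge axis. 0: level, foot pressing on a jar's lid (about 6 N); no jar: -0.15. Grows as its front is lifted; the over-centre spring pulls it shut below about 0.85 and pushes it open above, to the stop at 1.66 (just past upright), where it stays. Takes up to 4 N at the bar
- clamp_bar (a point): middle of the hold-down's round black grip bar, 12 mm thick, 94 mm long between the side arms, parallel to the shaker's y. At joint angle q it lies in the shaker's frame at x = 90 - 160 cos q, y = 0, z = 152 + 160 sin q (mm). Pinched lightly from above, across the bar, it can turn between the fingers. Its x axis points from the bar to the hinge
- balance: compact laboratory balance, fixed: white housing 200 x 140 mm with display and keys on the robot's side, and a round steel pan 110 mm across. Origin at table level under the pan's centre; pan top at z = 50 mm. x points away from the keys (roughly away from the robot), z up. Delicate: at most 40 N on it
- tray: low blue plastic tray, fixed, 220 x 140 mm, walls 16 mm high, with two round black places 68 mm in diameter, their tops 8 mm above the table: the front one (nearer the robot) centred on the origin, the rear one 90 mm from it along x (roughly away from the robot). Origin at table level, z up
- cork: round cork mat, fixed, 100 mm in diameter and 8 mm thick, empty at the start: a free spot to park a jar. Origin at the centre of its underside, z up

How it is judged:
On the way, in this order (a step that is already met when the one before it is completed fails the run):
1. the hold-down has been lifted past its middle and stands open (value of joint clamp above 1.4 rad), for 0.3 s.
2. the red jar is clear of the shaker (horizontal distance between jar_red and shaker above 0.09 m), for 0.2 s.
3. the yellow jar stands on the shaker and the hold-down presses on it (horizontal distance between jar_yellow and shaker below 0.012 m and value of joint clamp below 0.08 rad), for 0.2 s.
At the end, for the whole second after the job is handed in: Yellow jar within 12 mm of the shaker seat's centre, hold-down on its lid (joint -0.06 to 0.08); green on the pan and red on the tray's front place, each within 15 mm of centre; all upright (0.08 rad), on their seats (6 mm), released, at rest; grey jar moved under 15 mm (all of step 3 and z of jar_yellow in the frame of shaker between 0.054 and 0.066 m and angle between each of jar_yellow, jar_green, jar_red's own z axis and vertical below 0.08 rad and linear speed of each of jar_yellow, jar_green, jar_red below 0.02 m/s and horizontal distance between jar_green and balance below 0.015 m and z of jar_green in the frame of balance between 0.044 and 0.056 m and horizontal distance between jar_red and tray below 0.015 m and z of jar_red in the frame of tray between 0.002 and 0.014 m and value of joint clamp above -0.06 rad and distance of jar_grey from where it was at the start of the episode below 0.015 m); the robot touches nothing.
It fails at once if the green jar is dropped or slammed onto the balance (over 0.4 m/s within 10 mm of the pan) (horizontal distance between jar_green and balance below 0.06 m and z of jar_green in the frame of balance below 0.06 m and linear speed of jar_green above 0.4 m/s).
It fails at once if a jar is tipped (angle between any of jar_red, jar_yellow, jar_green, jar_grey's own z axis and vertical above 0.6 rad).
It fails at once if the balance is hit or pressed with more than 40 N (contact force between balance and anything else above 40 N).
It also fails if it takes over 136 s, if anything falls off the work surface, if the arm or the gripper's body presses on something with over 40 N, if the wrist force passes 120 N, or if a joint passes its speed limit or range.

## Working session

There is one attempt and no reset: what is moved stays moved. The work goes in short steps, Python scripts to look and compute and a tool call to move; the robot and the scene stay as the last step left them, time stands still between calls to the robot, and variables do not carry over. Pictures are saved under pics/ and viewed, at most 17 in all, crops included, and the job is handed in when it is done.

Besides the shell and the picture viewer there is one more tool, called after "Call:" as name(argument=value, ...), one argument or row to a line, values as JSON. jog_arm: Moves the arm, as the interface text tells. Its arguments: {"type":"object","properties":{"deltas":{"type":"array","items":{"type":"array","items":{"type":"number"}}},"squeeze":{"type":"number"}},"required":["deltas"]}

```bash
mkdir -p pics; ls
cat > h.py <<'E'
import numpy as np,cv2
from plant import arm
def ray(c,u,v):
    M,V=np.array(c["mtx"]),np.array(c["view"])
    d=np.linalg.inv(M)@[u,v,1]; d=V[:3,:3].T@(d*[1,-1,-1]); o=-V[:3,:3].T@V[:3,3]
    return o,d
def onz(c,u,v,z):
    o,d=ray(c,u,v); return o+d*(z-o[2])/d[2]
def proj(c,P):
    M,V=np.array(c["mtx"]),np.array(c["view"])
    p=V[:3,:3]@P+V[:3,3]; q=M@(p*[1,-1,-1]); return q[:2]/q[2]
E
python3 - <<'E'
from h import *
s=arm.read_state(); print(s)
for n in("scene","side","wrist"):
    c=arm.capture(n); cv2.imwrite(f"pics/{n}0.png",c["image"]); print(n,[k for k in c],np.round(c["mtx"],1).tolist(),np.round(c["view"],3).tolist())
E
```

```text
pics
{'time': 0.0, 'qpos': array([-1.46447864e+00,  5.28452017e-01,  1.43386112e+00, -3.46001377e-05,
        1.18136303e+00, -1.78486678e-01]), 'dq': array([-4.47863261e-04, -7.32982499e-04,  6.09166801e-05,  9.97725177e-04,
        2.13609232e-03,  1.52670200e-03]), 'joint_torque': array([-1.31337394e-03, -4.40044248e+01, -1.76594388e+01,  6.30971580e-02,
        5.84039243e-02, -1.62242432e-04]), 'eef_pos': array([ 0.17555709, -0.59910565,  0.2215934 ]), 'ee_rot': array([-3.10772808e+00, -4.45583990e-01, -6.77996116e-05]), 'contact_force': array([0.65976814, 0.61649342, 0.2604583 ]), 'wrist_torque': array([-0.00658615,  0.00391153, -0.03130529]), 'gripper_force': 0.0, 'width': 0.08685811304127877}
scene ['image', 'mtx', 'view'] [[547.1, 0.0, 320.8], [0.0, 547.1, 241.6], [0.0, 0.0, 1.0]] [[0.559, 0.829, 0.003, -0.275], [-0.637, 0.428, 0.641, 0.272], [0.53, -0.36, 0.767, -1.585], [0.0, 0.0, 0.0, 1.0]]
side ['image', 'mtx', 'view'] [[527.3, 0.0, 317.2], [0.0, 527.3, 240.5], [0.0, 0.0, 1.0]] [[-0.88, -0.475, -0.004, 0.438], [0.305, -0.571, 0.762, -0.261], [-0.364, 0.669, 0.648, -1.043], [0.0, 0.0, 0.0, 1.0]]
wrist ['image', 'mtx', 'view'] [[332.1, 0.0, 318.9], [0.0, 332.1, 243.4], [0.0, 0.0, 1.0]] [[0.281, -0.96, -0.004, -0.622], [0.93, 0.273, -0.248, 0.031], [0.239, 0.066, 0.969, -0.391], [0.0, 0.0, 0.0, 1.0]]
```

View pics/scene0.png

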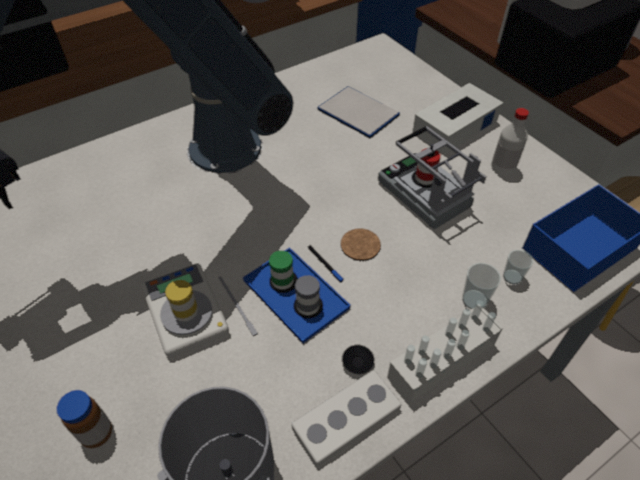

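View pics/side0.png

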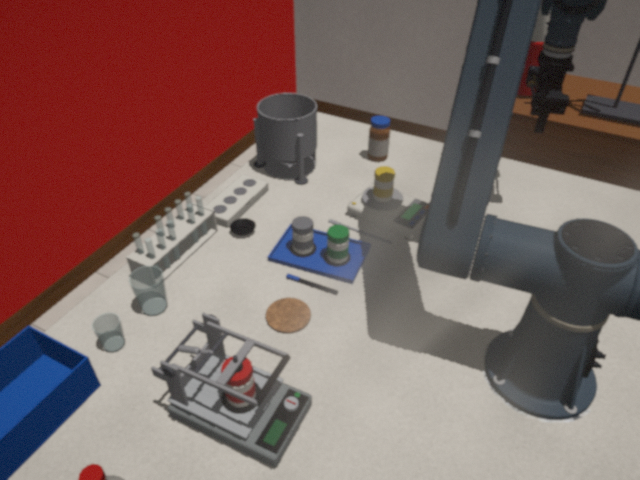

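The scene view shows the red jar under the bail at (428,170), yellow on the balance at (180,300), green at (281,265), grey at (307,295) and the cork at (361,243). The side view shows red at (237,380), yellow at (384,185), green at (338,245) and the cork at (288,315).

```bash
cat >> h.py <<'E'
HUE={"red":[(0,8),(172,180)],"yellow":[(18,33)],"green":[(45,80)],"blue":[(105,125)],"cork":[(8,17)]}
def mask(img,col,smin=110,vmin=50):
    h=cv2.cvtColor(img,cv2.COLOR_BGR2HSV); m=0
    for a,b in HUE[col]: m=m|cv2.inRange(h,(a,smin,vmin),(b,255,255))
    return m
def blobs(m,amin=60):
    n,l,s,c=cv2.connectedComponentsWithStats(m)
    return [(int(s[i,4]),c[i].round(1).tolist(),s[i,:4].tolist(),(l==i).astype(np.uint8)) for i in range(1,n) if s[i,4]>=amin]
E
python3 - <<'E'
from h import *
zz={"red":.135,"yellow":.126,"green":.084,"cork":.008,"blue":.016}
for n in("scene","side"):
    c=arm.capture(n)
    for k in zz:
        for a,ce,bb,m in blobs(mask(c["image"],k,90 if k=="cork" else 120)):
            print(n,k,a,ce,bb,onz(c,*ce,zz[k]).round(4)[:2],end=" ")
            if k=="blue" and a>1500:
                ct=max(cv2.findContours(m,0,1)[0],key=cv2.contourArea)
                P=np.array([onz(c,*p[0],.012)[:2]*1000 for p in cv2.convexHull(ct)],np.float32)
                print(cv2.minAreaRect(P),end="")
            print()
E
```

```text
scene red 133 [521.3, 113.3] [515, 108, 14, 12] [0.469  0.6665] 
scene red 141 [432.1, 158.9] [422, 151, 18, 15] [0.4736 0.3447] 
scene red 111 [423.9, 175.5] [416, 169, 17, 12] [0.5076 0.2885] 
scene yellow 516 [178.7, 291.9] [165, 280, 28, 25] [ 0.4843 -0.3422] 
scene yellow 300 [613.4, 308.7] [600, 283, 32, 48] [1.0021 0.3556] 
scene yellow 144 [185.8, 311.9] [173, 302, 24, 16] [ 0.536  -0.3507] 
scene green 339 [280.4, 260.3] [269, 252, 23, 18] [ 0.5006 -0.114 ] 
scene cork 1024 [90.1, 15.9] [51, 1, 81, 32] [-0.9439 -0.0747] 
scene cork 298 [312.6, 3.8] [295, 0, 44, 12] [-0.5579  0.6706] 
scene cork 2809 [470.8, 19.7] [418, 0, 90, 57] [-0.1289  1.0946] 
scene cork 75 [635.3, 42.2] [630, 37, 10, 14] [0.3114 1.4699] 
scene cork 2696 [617.1, 101.7] [573, 55, 67, 82] [0.4977 1.1189] 
scene cork 428 [627.9, 190.7] [607, 177, 33, 34] [0.7646 0.808 ] 
scene cork 949 [360.3, 244.2] [341, 229, 39, 31] [0.5142 0.1022] 
scene cork 170 [83.8, 417.4] [63, 399, 34, 30] [ 0.5652 -0.604 ] 
scene blue 5417 [580.4, 239.0] [524, 186, 116, 105] [0.8078 0.557 ] ((803.2694091796875, 589.3931884765625)
[... 622 characters left out ...]
] 
side cork 6814 [579.6, 128.5] [510, 74, 130, 100] [ 0.0693 -1.0707] 
side cork 302 [630.5, 94.0] [620, 85, 20, 19] [-0.0612 -1.4418] 
side cork 468 [342.4, 111.2] [317, 101, 54, 22] [ 0.8325 -0.8096] 
side cork 160 [379.9, 132.9] [371, 127, 20, 13] [ 0.6522 -0.7272] 
side cork 4344 [115.0, 244.6] [0, 130, 255, 216] [1.016  0.1144] 
side cork 883 [284.3, 313.7] [267, 299, 38, 32] [0.5194 0.1111] 
side blue 154 [380.1, 120.4] [371, 116, 19, 11] [ 0.6808 -0.7943] 
side blue 1091 [302.4, 253.3] [269, 227, 65, 46] [ 0.5778 -0.0722] 
side blue 9086 [37.0, 392.8] [0, 326, 99, 154] [0.8241 0.5067] ((826.3028564453125, 478.8570251464844), (171.55386352539062, 341.7523193359375), 53.01471710205078)
```

Call:
jog_arm(
  deltas=[
    [0,0,0,54,-29,-13,1],
    [0,0,0,54,-29,-13,1],
    [0,0,0,54,-29,-13,1],
    [0,0,0,54,-29,-13,1],
    [0,0,0,54,-29,-13,1],
  ],
)

```text
time: 0.88
eef_pos: [0.3946, -0.3838, 0.2879]
ee_rot: [3.11, 0.445, 0.0]
contact_force: [0.6, -1.3, 0.7]
width: 0.0865
gripper_force: 0.0
```

Call:
jog_arm(
  deltas=[
    [0,0,0,54,-29,-13,1],
    [0,0,0.143,0,0,0,1],
    [0,0,0.142,0,0,0,1],
    [0,0,0,0,0,0,1],
    [0,0,0,0,0,0,1],
  ],
)

```text
time: 1.5
eef_pos: [0.4368, -0.3425, 0.3003]
ee_rot: [-3.141, -0.002, 0.0]
contact_force: [-0.2, -0.1, 1.3]
width: 0.0873
gripper_force: 0.0
```

```bash
cat >> h.py <<'E'
from scipy.spatial.transform import Rotation as Ro
def pose():
    s=arm.read_state(); R=Ro.from_rotvec(s["ee_rot"]).as_matrix(); return np.array(s["eef_pos"]),R,s
def go(x,y,z,yaw=None):
    p,R,s=pose(); d=R.T@(np.array([x,y,z])-p)*1000
    w=np.arctan2(R[1,0],R[0,0]); print("t %.1f at"%s["time"],p.round(4),"yaw %.3f tilt"%w,R[2,:2].round(3),"w %.4f"%s["width"],"-> shift",d.round(1),"" if yaw is None else "turn z %.3f (after shift)"%(-(yaw-w)))
E
python3 - <<'E'
from h import *
go(.48,-.34,.3,0); p,R,s=pose()
c=arm.capture("wrist"); cv2.imwrite("pics/w1.png",c["image"]); V=np.array(c["view"])
o=-V[:3,:3].T@V[:3,3]; print("cam in tool",(R.T@(o-p)*1000).round(),(R.T@-V[2,:3]).round(2))
E
```

```text
t 1.5 at [ 0.4368 -0.3425  0.3003] yaw 0.001 tilt [-0. -0.] w 0.0873 -> shift [43.2 -2.4  0.3] turn z 0.001 (after shift)
cam in tool [  66.   -2. -163.] [-0.25 -0.    0.97]
```

View pics/w1.png

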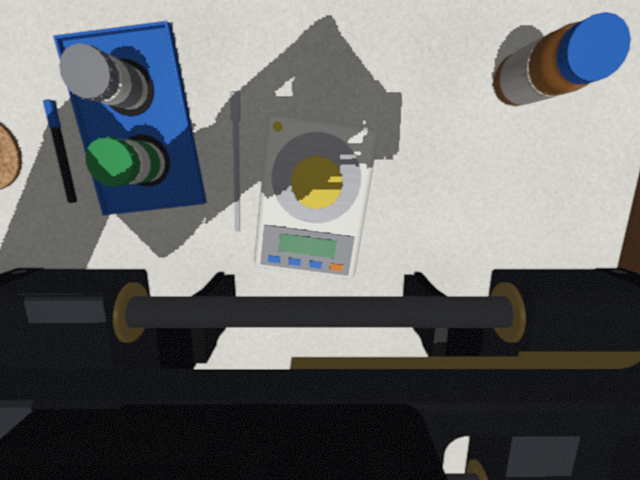

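The wrist view shows the pan centred near (316,177), the yellow lid near (316,182), the green lid at (113,162), and the whole tray.

Run:
```python
from h import *
c=arm.capture("wrist"); I=c["image"]
for k,z in(("yellow",.13),("green",.088)):
    for a,ce,bb,m in blobs(mask(I,k,110,25),400):
        ct=max(cv2.findContours(m,0,1)[0],key=cv2.contourArea); e=cv2.fitEllipse(ct)
        P=np.array([onz(c,*p[0],z)[:2]*1000 for p in cv2.convexHull(ct)],np.float32)
        print(k,a,ce,onz(c,*e[0],z)[:2].round(4),cv2.minEnclosingCircle(P))
print("pan",onz(c,316,177,.05).round(4), [onz(c,*q,.05).round(4)[:2] for q in((271,177),(361,177),(316,132),(316,222))])
for a,ce,bb,m in blobs(mask(I,"blue",110,25),3000):
    ct=max(cv2.findContours(m,0,1)[0],key=cv2.contourArea)
    P=np.array([onz(c,*p[0],.014)[:2]*1000 for p in cv2.convexHull(ct)],np.float32); print(a,ce,cv2.minAreaRect(P))
g=cv2.cvtColor(I,cv2.COLOR_BGR2HSV); v=g[...,2]; print(v[177,255:285],v[177,345:372],v[120:140,316],v[212:235,316])
```

```text
yellow 2076 [316.2, 181.8] [ 0.4807 -0.3378] ((480.2483825683594, -337.7740478515625), 25.863344192504883)
yellow 1036 [126.3, 312.4] [ 0.34   -0.1342] ((339.8711853027344, -132.67279052734375), 37.76701354980469)
yellow 1026 [511.4, 312.3] [ 0.3404 -0.5468] ((339.781982421875, -547.7830200195312), 37.748435974121094)
yellow 4686 [482.2, 361.4] [ 0.2814 -0.6331] ((274.6583251953125, -506.5524597167969), 197.95594787597656)
green 2039 [111.9, 161.2] [ 0.4998 -0.1134] ((499.63641357421875, -113.89151763916016), 29.060941696166992)
pan [ 0.481  -0.3369  0.05  ] [array([ 0.4809, -0.2819]), array([ 0.481 , -0.3918]), array([ 0.5332, -0.3369]), array([ 0.4252, -0.3368])]
3886 [593.1, 48.1] ((631.0177001953125, -672.1957397460938), (72.42369842529297, 86.55753326416016), 25.779314041137695)
12490 [143.1, 117.2] ((545.16064453125, -103.65251922607422), (219.22158813476562, 144.0926971435547), 6.510190486907959)
[105 103 104 105 102 104 102 104 105 108 111 111 113 110 111 109  96  86
  83  85  81  85  83  85  83  85  82  80  83  85] [185 184 184 185 183 186 185 186 186 186 186 185 186 186 184 186 209 222
 224 224 224 220 215 206 195 184 191] [101 107 106 107 112 113 113 115 114 114 116 109  94  86  88  85  85  89
  88  87] [190 188 190 192 191 191 190 190 189 186 191 212 223 225 225 224 224 227
 213 144 134 152 155]
```

Call:
jog_arm(
  deltas=[
    [0,0,0,0,-62,-5,1],
    [0,0,0,0,-62,-5,1],
    [0,0,0,0,-62,-5,1],
    [0,0,0,0,-62,-5,1],
    [0,0,0,0,-62,-5,1],
  ],
)

```text
time: 2.22
eef_pos: [0.4369, -0.0309, 0.3257]
ee_rot: [3.142, -0.001, 0.002]
contact_force: [1.7, -0.4, 0.4]
width: 0.0872
gripper_force: 0.0
```

Run:
```python
from h import *
c=arm.capture("wrist"); I=c["image"]; cv2.imwrite("pics/w2.png",I);go(.44,.34,.35)
```

```text
t 2.3 at [ 0.4354 -0.0233  0.3262] yaw 0.006 tilt [ 0.    -0.007] w 0.0874 -> shift [   6.6 -363.4  -21.2]
```

Call:
jog_arm(
  deltas=[
    [0,0,0,0,-62,-5,1],
    [0,0,0,0,-62,-5,1],
    [0,0,0,0,-62,-5,1],
    [0,0,0,0,-62,-5,1],
    [0,0,0,0,-62,-5,1],
  ],
)

```text
time: 2.9
eef_pos: [0.4373, 0.2792, 0.3507]
ee_rot: [3.142, 0.0, 0.001]
contact_force: [0.7, -0.3, 0.6]
width: 0.0869
gripper_force: 0.0
```

Call:
jog_arm(
  deltas=[
    [0,0,0,0,-62,0,1],
    [0,0,0,0,0,0,1],
    [0,0,0,0,0,0,1],
  ],
)

```text
time: 3.28
eef_pos: [0.437, 0.3389, 0.3499]
ee_rot: [3.14, 0.001, -0.001]
contact_force: [-0.5, 0.1, -0.8]
width: 0.0869
gripper_force: 0.0
```

Run:
```python
from h import *
c=arm.capture("wrist"); I=c["image"]; cv2.imwrite("pics/w3.png",I);go(.44,.34,.35)
```

```text
t 3.3 at [0.4372 0.3383 0.3501] yaw -0.001 tilt [-0.001  0.001] w 0.0873 -> shift [ 2.8 -1.7  0.1]
```

View pics/w3.png

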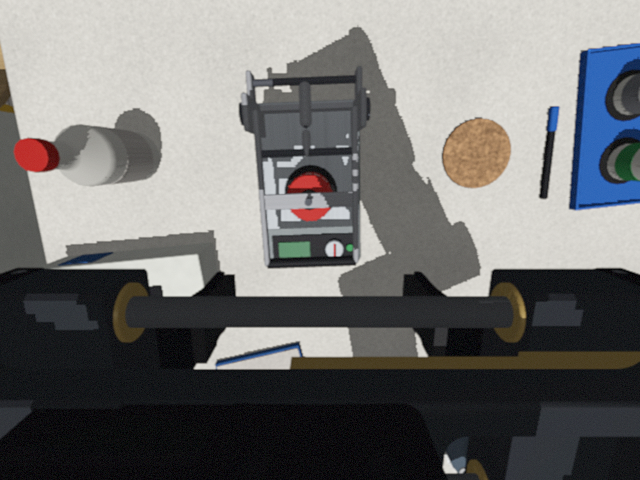

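The wrist view shows the bail's grip bar at row ~262 (columns 268–358), the foot crossbar at row 201, the red lid around (311,193) and the cork at (477,152).

Run:
```python
from h import *
c=arm.capture("wrist"); I=c["image"]
m=mask(I,"red",120,40); m[:, :200]=0; m[:,420:]=0; m[260:]=0
P=[onz(c,*p,.14)[:2]*1000 for p in cv2.findNonZero(m)[:,0].astype(float)]; P=np.array(P,np.float32)
print("lid",P.mean(0),cv2.minEnclosingCircle(P))
ck=max(blobs(mask(I,"cork",60,40)),key=lambda b:b[0] if 430<b[1][0]<530 else 0); print("cork",ck[0],ck[1],onz(c,*ck[1],.008))
g=cv2.cvtColor(I,cv2.COLOR_BGR2GRAY)
for u in(275,290,345,352): print(u,g[252:272,u])
print(g[250,255:275],g[250,350:370]); print(g[180,255:275],g[180,350:370])
cv2.imwrite("pics/c3.png",cv2.resize(I[60:275,230:380],None,fx=2.6,fy=2.6,interpolation=cv2.INTER_CUBIC))
```

```text
lid [464.90005 351.04227] ((440.5592346191406, 339.8752746582031), 51.00666427612305)
cork 3673 [475.7, 152.7] [0.51092946 0.11019411 0.008     ]
275 [ 53  52  55  52  53  50  33  19  19  29  32  43  48  48  35  53 148 210
 214 210]
290 [133 132 134 133 126  91  40  13  23  27  38  50  52  42  36  95 173 216
 216 214]
345 [ 54  56  51  39  15  17  21  32  40  51  52  38  43 114 186 215 214 211
 214 203]
352 [ 85  84  87  78  74  74  71  65  55  49  44  28  53 142 208 212 176 125
 104 102]
[214 210 209 209 211 210 208 190 167 167 178 168 137 104 129 157 159 128
  78  55] [124 110  97 119 138 163 171 155 135 130 170 201 210 212 212 212 213 212
 209 209]
[215 195 143  90  73  81  72  80 137 186 203 204 206 204 205 206 208 208
 202 163] [ 92  79  72  78  78  79  78  74  71  80 101 108 106 101 103 103 104 106
 102 105]
```

View pics/c3.png

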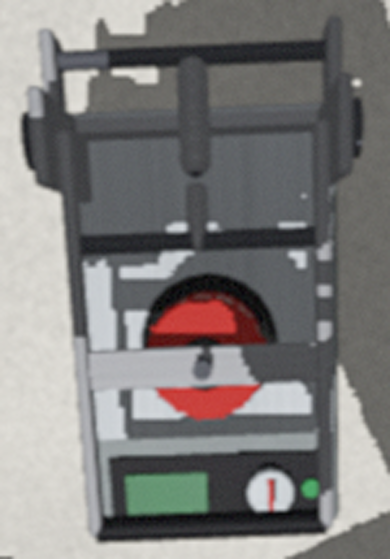

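The crop shows the bar from about (268,262.5) to (356,259.5), slightly rotated, and the red lid between columns 287 and 332 with its lower edge at row 221.

Run:
```python
from h import *
c=arm.capture("wrist"); I=c["image"]
m=mask(I,"red",120,40); k=np.zeros_like(m); k[165:225,280:340]=1; m*=k
P=np.array([onz(c,*p,.14)[:2]*1000 for p in cv2.findNonZero(m)[:,0].astype(float)],np.float32)
print("lid",cv2.minEnclosingCircle(P),P.min(0),P.max(0))
a,b=onz(c,275,262.7,.152),onz(c,345,260,.152); a2,b2=onz(c,268.5,262.8,.152),onz(c,356,259.5,.152)
print("bar",a,b,"ends",a2,b2,"mid",(a2+b2)/2,"len",np.linalg.norm(a2-b2))
d=b-a; print("bail x dir ang",np.arctan2(d[0],-d[1]), np.arctan2(b2[0]-a2[0],-(b2[1]-a2[1])))
# arms centre lines
for uv in((264,250),(357.5,250),(269,262),(356.5,259)): print(onz(c,*uv,.152).round(4))
```

```text
lid ((461.8407287597656, 350.1558837890625), 27.81839370727539) [434.38306 326.37466] [489.01297 376.53497]
bar [0.38848761 0.3900077  0.152     ] [0.39155243 0.31034407 0.152     ] ends [0.38838228 0.39741569 0.152     ] [0.39212275 0.29785962 0.152     ] mid [0.39025251 0.34763766 0.152     ] len 0.09962630505586711
bail x dir ang 0.03845299313715472 0.037553765473436564
[0.4035 0.4019 0.152 ]
[0.4033 0.2965 0.152 ]
[0.3893 0.3968 0.152 ]
[0.3927 0.2973 0.152 ]
```

Call:
jog_arm(
  deltas=[
    [0,0,-0.179,0,0,0,-0.17],
    [0,0,-0.179,0,0,0,-0.17],
    [0,0,-0.179,0,0,0,-0.17],
    [0,0,-0.179,0,0,0,-0.17],
    [0,0,-0.179,0,0,0,-0.17],
  ],
)

```text
time: 4.05
eef_pos: [0.4377, 0.338, 0.3506]
ee_rot: [2.83, 1.364, 0.0]
contact_force: [-0.5, 0.3, 0.6]
width: 0.0451
gripper_force: 0.0
```

Call:
jog_arm(
  deltas=[
    [0,0,-0.179,0,0,0,-0.17],
    [0,0,-0.179,0,0,0,-0.17],
    [0,0,-0.179,0,0,0,-0.17],
    [0,0,-0.178,11,-47,50,-0.17],
    [0,0,0,0,0,50,-0.17],
  ],
)

```text
time: 4.68
eef_pos: [0.3954, 0.3546, 0.2557]
ee_rot: [2.177, 2.265, 0.003]
contact_force: [0.7, -0.9, 0.4]
width: 0.0362
gripper_force: 0.0
```

Call:
jog_arm(
  deltas=[
    [0,0,0,0,0,0,-0.17],
    [0,0,0,0,0,0,-0.17],
  ],
)

```text
time: 4.92
eef_pos: [0.3985, 0.3551, 0.2571]
ee_rot: [2.179, 2.262, 0.005]
contact_force: [0.4, -0.2, 0.2]
width: 0.0359
gripper_force: 0.0
```

Run:
```python
from h import *
c=arm.capture("wrist"); I=c["image"]; cv2.imwrite("pics/w4.png",I);go(.39,.3475,.136,1.609)
```

```text
t 5.0 at [0.3989 0.3555 0.2577] yaw 1.608 tilt [0.002 0.004] w 0.0363 -> shift [ -7.9  -9.7 121.6] turn z -0.001 (after shift)
```

View pics/w4.png

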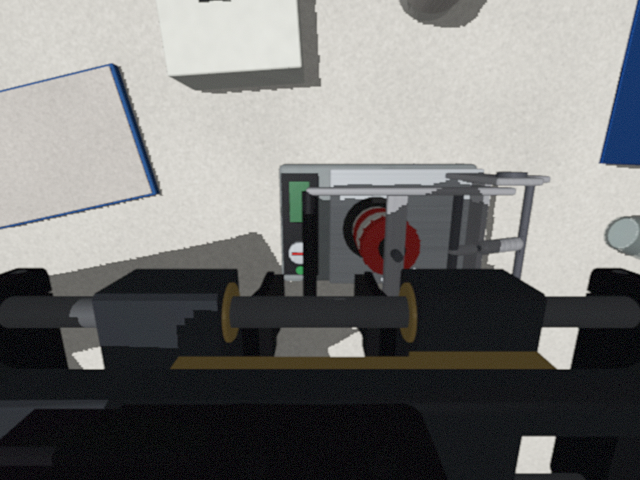

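The bar runs at column ~311, rows 190–295, between the open fingers.

Run:
```python
from h import *
c=arm.capture("wrist"); I=c["image"]; g=cv2.cvtColor(I,cv2.COLOR_BGR2GRAY)
for v in(205,230,265): print(v,g[v,300:324])
for q in((311,190),(311,205),(311,230),(311,265)): print(q,onz(c,*q,.152).round(4))
```

```text
205 [102  66  35  37  35  44  49  49  48  41  31  33  30  28  27   7  18  36
  59  66  70  72  69  70]
230 [46 40 23 14 12 21 11  8 12 23 16 14 17  3 15 20 21 38 59 66 70 65 67 68]
265 [40 30 23  8  5 21 10 21 19 22 11  5 22  9 18 17 16 27 55 70 67 68 66 67]
(311, 190) [0.3902 0.4002 0.152 ]
(311, 205) [0.3906 0.3882 0.152 ]
(311, 230) [0.3913 0.3675 0.152 ]
(311, 265) [0.3922 0.3373 0.152 ]
```

Call:
jog_arm(
  deltas=[
    [0,0,0,-8,-9,30,-0.17],
    [0,0,0,0,0,40,-0.17],
    [0,0,0,0,0,35,-0.17],
    [0,0,0,0,0,16,-0.17],
    [0,0,0,0,0,0,-0.17],
  ],
)

```text
time: 5.65
eef_pos: [0.3889, 0.347, 0.1347]
ee_rot: [2.178, 2.264, 0.001]
contact_force: [-0.3, -0.2, 0.7]
width: 0.0359
gripper_force: 0.0
```

Call:
jog_arm(
  deltas=[
    [0,0,0,0,0,0,-1],
    [0,0,0,0,0,0,-1],
    [0,0,0,0,0,0,-1],
  ],
  squeeze=6,
)

```text
time: 6.02
eef_pos: [0.3899, 0.3474, 0.1355]
ee_rot: [2.175, 2.263, 0.007]
contact_force: [7.8, -1.7, -2.2]
width: 0.0143
gripper_force: 3.5
```

Run:
```python
from h import *
go(.39,.3475,.136,1.609)
s=arm.read_state();print(s["contact_force"],s["gripper_force"])
q0=0
import math
N=18;Q=np.linspace(0,1.62,N+1)
for a,b in zip(Q,Q[1:]): print(round(b,2),"y %.1f z %.1f"%(160*(math.cos(a)-math.cos(b)),-160*(math.sin(b)-math.sin(a))))
```

```text
t 6.0 at [0.3899 0.3474 0.1355] yaw 1.611 tilt [0.001 0.005] w 0.0143 -> shift [ 0.1  0.1 -0.5] turn z 0.002 (after shift)
[ 7.75331719 -1.68461406 -2.17086219] 3.5085023939609528
0.09 y 0.6 z -14.4
0.18 y 1.9 z -14.3
0.27 y 3.2 z -14.0
0.36 y 4.5 z -13.7
0.45 y 5.7 z -13.2
0.54 y 6.8 z -12.7
0.63 y 7.9 z -12.0
0.72 y 9.0 z -11.2
0.81 y 10.0 z -10.4
0.9 y 10.9 z -9.4
0.99 y 11.7 z -8.4
1.08 y 12.4 z -7.3
1.17 y 13.0 z -6.2
1.26 y 13.5 z -5.0
1.35 y 13.9 z -3.8
1.44 y 14.2 z -2.5
1.53 y 14.3 z -1.2
1.62 y 14.4 z 0.1
```

Call:
jog_arm(
  deltas=[
    [0,0,0,0,0,0,-1],
    [0,0,0,0,0,0,-1],
  ],
  squeeze=8,
)

```text
time: 6.28
eef_pos: [0.3911, 0.3474, 0.1354]
ee_rot: [2.175, 2.262, 0.009]
contact_force: [5.4, -1.0, -0.0]
width: 0.0112
gripper_force: 8.0
```

Call:
jog_arm(
  deltas=[
    [0,0,0,0,0.6,-14.4,-1],
    [0,0,0,0,1.9,-14.3,-1],
    [0,0,0,0,3.2,-14,-1],
    [0,0,0,0,4.5,-13.7,-1],
  ],
)

```text
time: 6.78
eef_pos: [0.402, 0.3478, 0.1916]
ee_rot: [2.174, 2.261, 0.01]
contact_force: [9.8, 0.2, -7.9]
width: 0.0115
gripper_force: 8.0
```

Run:
```python
from h import *
go(.39,.3475,.136,1.609)
c=arm.capture("side"); cv2.imwrite("pics/s5.png",c["image"][260:480,100:400])
```

```text
t 6.8 at [0.402  0.3478 0.1916] yaw 1.610 tilt [0.001 0.008] w 0.0115 -> shift [  0.1 -12.5  55.5] turn z 0.001 (after shift)
```

View pics/s5.png

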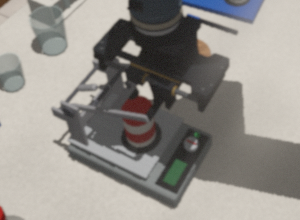

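The bail is rising in the fingers and the red jar has stayed on its seat.

Call:
jog_arm(
  deltas=[
    [0,0,0,0,7,-13.2,-1],
    [0,0,0,0,7,-12.7,-1],
    [0,0,0,0,8,-12,-1],
    [0,0,0,0,9,-11.2,-1],
    [0,0,0,0,10,-10.4,-1],
  ],
)

```text
time: 7.45
eef_pos: [0.4394, 0.3491, 0.2506]
ee_rot: [-2.177, -2.264, 0.0]
contact_force: [4.0, 2.5, -6.2]
width: 0.0118
gripper_force: 8.0
```

Call:
jog_arm(
  deltas=[
    [0,0,0,0,10.9,-9.4,-1],
    [0,0,0,0,11.7,-8.4,-1],
    [0,0,0,0,12.4,-7.3,-1],
    [0,0,0,0,13,-6.2,-1],
    [0,0,0,0,13.5,-5,-1],
  ],
)

```text
time: 8.07
eef_pos: [0.502, 0.3514, 0.2875]
ee_rot: [2.177, 2.264, 0.002]
contact_force: [0.1, 0.9, 0.1]
width: 0.0116
gripper_force: 8.0
```

Call:
jog_arm(
  deltas=[
    [0,0,0,0,13.9,-3.8,-1],
    [0,0,0,0,14.2,-2.5,-1],
    [0,0,0,0,14.3,-1.2,-1],
    [0,0,0,0,12,0,-1],
    [0,0,0,0,0,0,-1],
  ],
)

```text
time: 8.7
eef_pos: [0.5563, 0.3533, 0.2934]
ee_rot: [2.178, 2.263, 0.001]
contact_force: [2.6, 1.2, -1.0]
width: 0.0115
gripper_force: 8.0
```

Call:
jog_arm(
  deltas=[
    [0,0,0,0,0,0,-0.17],
    [0,0,0,0,0,0,-0.17],
    [0,0,0,0,0,0,-0.17],
    [0,0,0,0,0,-30,-0.17],
    [0,0,0,0,0,-30,-0.17],
  ],
)

```text
time: 9.32
eef_pos: [0.5537, 0.3532, 0.3545]
ee_rot: [-2.176, -2.263, 0.004]
contact_force: [0.6, 0.3, 0.4]
width: 0.0363
gripper_force: 0.0
```

Run:
```python
from h import *
go(.437,.349,.36,.038)
c=arm.capture("side"); cv2.imwrite("pics/s6.png",c["image"][200:480,60:400])
```

```text
t 9.3 at [0.5537 0.3532 0.3545] yaw 1.610 tilt [-0.001 -0.003] w 0.0363 -> shift [   0.4 -116.8   -5.1] turn z 1.572 (after shift)
```

View pics/s6.png

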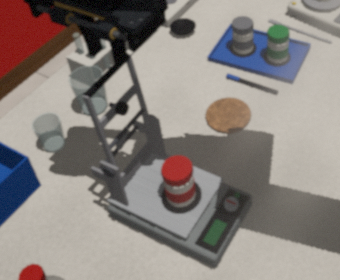

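The bail stands upright by itself and the red jar is free on the seat.

Call:
jog_arm(
  deltas=[
    [0,0,0,0,-59,-4,1],
    [0,0,0,0,-59,0,1],
    [0,0,0.175,0,0,0,1],
    [0,0,0.175,0,0,0,1],
    [0,0,0.175,0,0,0,1],
  ],
)

```text
time: 10.0
eef_pos: [0.4356, 0.3486, 0.3583]
ee_rot: [-2.694, -1.615, 0.002]
contact_force: [-0.1, 0.2, 0.9]
width: 0.0779
gripper_force: 0.0
```

Call:
jog_arm(
  deltas=[
    [0,0,0.175,0,0,0,1],
    [0,0,0.175,0,0,0,1],
    [0,0,0.175,0,0,0,1],
    [0,0,0.175,0,0,0,1],
    [0,0,0.175,0,0,0,1],
  ],
)

```text
time: 10.62
eef_pos: [0.4359, 0.3486, 0.358]
ee_rot: [3.125, 0.32, -0.003]
contact_force: [-1.3, -0.2, -0.0]
width: 0.0869
gripper_force: 0.0
```

Call:
jog_arm(
  deltas=[
    [0,0,0.172,0,0,0,1],
    [0,0,0,0,0,0,1],
    [0,0,0,0,0,0,1],
  ],
)

```text
time: 11.0
eef_pos: [0.4365, 0.3487, 0.3581]
ee_rot: [3.141, 0.064, -0.001]
contact_force: [-0.1, -0.2, 0.5]
width: 0.0872
gripper_force: 0.0
```

```bash
cat >> h.py <<'E'
def lid(c,k,z,near,smin=120,vmin=40):
    best=None
    for a,ce,bb,m in blobs(mask(c["image"],k,smin,vmin),150):
        ct=max(cv2.findContours(m,0,1)[0],key=cv2.contourArea)
        P=np.array([onz(c,*p[0].astype(float),z)[:2]*1000 for p in cv2.convexHull(ct)],np.float32)
        e=cv2.minEnclosingCircle(P); d=np.hypot(*(np.array(e[0])/1000-near))
        if d<.06 and (best is None or a>best[0]): best=(a,np.round(e[0],1),round(e[1],1),ce,P.min(0).round(1),P.max(0).round(1))
    return best
E
python3 - <<'E'
from h import *
c=arm.capture("wrist"); cv2.imwrite("pics/w7.png",c["image"])
print(lid(c,"red",.14,(.46,.35))); go(.46,.35,.25,.038)
E
```

```text
(1669, array([462.3, 352.1]), 27.1, [318.9, 194.7], array([435.4, 325.4], dtype=float32), array([489.1, 379.2], dtype=float32))
t 11.1 at [0.4367 0.3488 0.3581] yaw 0.040 tilt [-0.  0.] w 0.0872 -> shift [ 23.4  -0.3 108.1] turn z 0.002 (after shift)
```

View pics/w7.png

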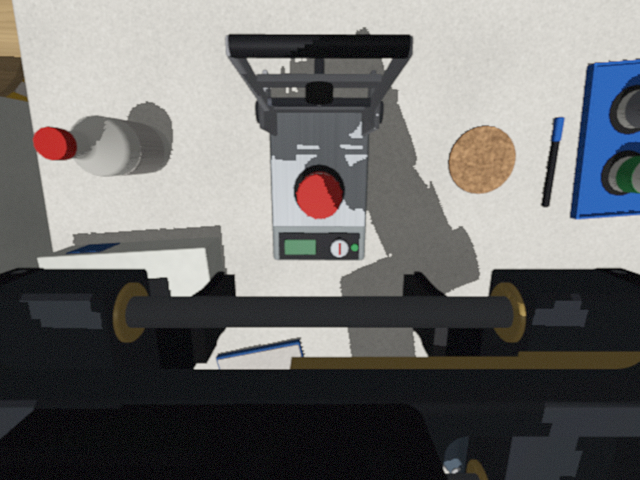

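The red lid shows at (319,195), with the seat and the empty cork clear. The raised foot leans toward the robot, so I turn the tool half round to keep the wrist camera away from it.

Call:
jog_arm(
  deltas=[
    [0,0,-0.185,0,0,0,1],
    [0,0,-0.185,0,0,0,1],
    [0,0,-0.185,0,0,0,1],
    [0,0,-0.185,0,0,0,1],
    [0,0,-0.185,0,0,0,1],
  ],
)

```text
time: 11.68
eef_pos: [0.4369, 0.3487, 0.3581]
ee_rot: [-2.779, -1.465, 0.001]
contact_force: [0.3, 0.0, 0.3]
width: 0.087
gripper_force: 0.0
```

Call:
jog_arm(
  deltas=[
    [0,0,-0.185,0,0,0,1],
    [0,0,-0.185,0,0,0,1],
    [0,0,-0.185,0,0,0,1],
    [0,0,-0.185,0,0,0,1],
    [0,0,-0.185,0,0,0,1],
  ],
)

```text
time: 12.3
eef_pos: [0.4369, 0.3488, 0.3581]
ee_rot: [-1.833, -2.551, 0.0]
contact_force: [-0.4, -0.9, 0.3]
width: 0.0872
gripper_force: 0.0
```

Call:
jog_arm(
  deltas=[
    [0,0,-0.185,0,0,0,1],
    [0,0,-0.185,0,0,0,1],
    [0,0,-0.185,0,0,0,1],
    [0,0,-0.185,0,0,0,1],
    [0,0,-0.185,0,0,0,1],
  ],
)

```text
time: 12.92
eef_pos: [0.4369, 0.3488, 0.3581]
ee_rot: [-0.502, -3.101, 0.0]
contact_force: [-0.0, -0.8, 0.3]
width: 0.0868
gripper_force: 0.0
```

Call:
jog_arm(
  deltas=[
    [0,0,-0.185,0,0,0,1],
    [0,0,-0.182,0,0,0,1],
    [0,0,0,-24,0,50,1],
    [0,0,0,0,0,50,1],
    [0,0,0,0,0,0,1],
  ],
)

```text
time: 13.55
eef_pos: [0.4583, 0.3482, 0.2543]
ee_rot: [0.061, -3.131, 0.007]
contact_force: [-0.5, 1.0, 1.1]
width: 0.087
gripper_force: 0.0
```

Run:
```python
from h import *
go(.461,.352,.095,.038+np.pi)
c=arm.capture("wrist"); cv2.imwrite("pics/w8.png",c["image"]); print(lid(c,"red",.14,(.46,.35)))
```

```text
t 13.6 at [0.4583 0.3482 0.2543] yaw -3.103 tilt [ 0.01  -0.004] w 0.0870 -> shift [ -4.4   4.3 159.2] turn z -6.282 (after shift)
(2938, array([456.3, 351.4]), 29.5, [320.7, 240.8], array([427.1, 325.7], dtype=float32), array([485.5, 376.7], dtype=float32))
```

Call:
jog_arm(
  deltas=[
    [0,0,0,-2,3,40,1],
    [0,0,0,0,0,40,1],
    [0,0,0,0,0,40,1],
    [0,0,0,0,0,30,1],
    [0,0,0,0,0,9,1],
  ],
)

```text
time: 14.22
eef_pos: [0.4638, 0.3535, 0.0998]
ee_rot: [-0.061, 3.14, 0.001]
contact_force: [-0.1, 0.3, 0.3]
width: 0.0869
gripper_force: 0.0
```

Call:
jog_arm(
  deltas=[
    [0,0,0,0,0,0,0.25],
    [0,0,0,0,0,0,0],
    [0,0,0,0,0,0,-1],
    [0,0,0,0,0,0,-1],
    [0,0,0,0,0,0,-1],
  ],
  squeeze=20,
)

```text
time: 14.85
eef_pos: [0.4632, 0.3523, 0.0998]
ee_rot: [-0.061, 3.14, -0.001]
contact_force: [-0.7, -3.1, 5.7]
width: 0.0516
gripper_force: 20.0
```

Run:
```python
from h import *
go(.514,.108,.2,.038+np.pi); print(arm.read_state()["gripper_force"])
```

```text
t 14.8 at [0.4632 0.3523 0.0998] yaw -3.103 tilt [-0.001 -0.001] w 0.0516 -> shift [ -41.4 -246.1  -99.9] turn z -6.282 (after shift)
20.00021669548005
```

Call:
jog_arm(
  deltas=[
    [0,0,0,0,0,-20,-1],
    [0,0,0,0,0,-40,-1],
    [0,0,0,0,0,-40,-1],
    [0,0,0,-8,-49,0,-1],
    [0,0,0,-8,-49,0,-1],
  ],
)

```text
time: 15.48
eef_pos: [0.4826, 0.2552, 0.1993]
ee_rot: [-0.063, 3.14, 0.001]
contact_force: [0.2, -0.4, -1.7]
width: 0.0515
gripper_force: 20.0
```

Call:
jog_arm(
  deltas=[
    [0,0,0,-8,-49,0,-1],
    [0,0,0,-8,-49,0,-1],
    [0,0,0,-9,-49,0,-1],
    [0,0,0,0,0,0,-1],
    [0,0,0,0,0,0,-1],
  ],
)

```text
time: 16.1
eef_pos: [0.5127, 0.1098, 0.1987]
ee_rot: [0.058, -3.14, -0.002]
contact_force: [0.1, 0.4, -2.7]
width: 0.0516
gripper_force: 20.0
```

Run:
```python
from h import *
go(.514,.108,.05,.038+np.pi)
c=arm.capture("wrist"); cv2.imwrite("pics/w9.png",c["image"])
for n in("scene","side"): cv2.imwrite(f"pics/{n}9.png",arm.capture(n)["image"])
```

```text
t 16.1 at [0.5127 0.1098 0.1987] yaw -3.104 tilt [0.001 0.001] w 0.0516 -> shift [ -1.4  -2.  148.7] turn z -6.284 (after shift)
```

View pics/scene9.png

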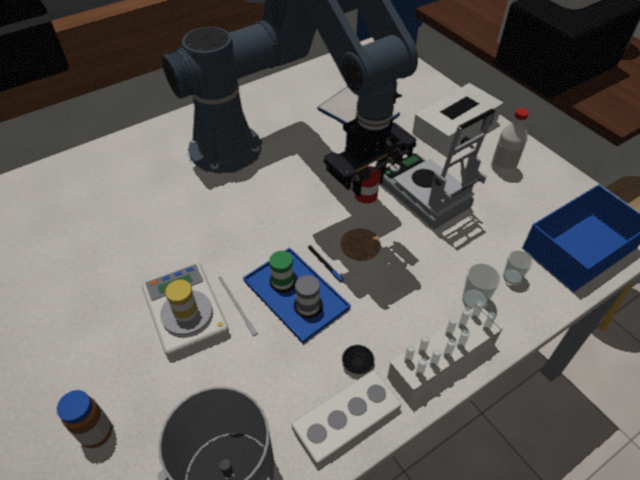

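The scene view shows the red jar held in the air, the bail up and the empty black seat at about (425,178).

Call:
jog_arm(
  deltas=[
    [0,0,0,0,-2,50,-1],
    [0,0,0,0,0,50,-1],
    [0,0,0,0,0,35,-1],
    [0,0,0,0,0,10,-1],
    [0,0,0,0,0,0,-1],
  ],
)

```text
time: 16.88
eef_pos: [0.5134, 0.1082, 0.0541]
ee_rot: [0.062, -3.141, -0.0]
contact_force: [-0.0, -0.9, -1.7]
width: 0.0518
gripper_force: 20.0
```

Run:
```python
from h import *
for n,(u,v) in(("scene",(425,179)),("side",(240,400))):
    c=arm.capture(n); g=cv2.cvtColor(c["image"],cv2.COLOR_BGR2GRAY)
    m=cv2.inRange(g,0,35)
    for a,ce,bb,mm in blobs(m,80):
        if abs(ce[0]-u)<40 and abs(ce[1]-v)<40:
            e=cv2.fitEllipse(max(cv2.findContours(mm,0,1)[0],key=len)); print(n,a,ce,bb,np.round(e[0],1),np.round(e[1],1),onz(c,*e[0],.06).round(4))
s=arm.read_state(); print(s["eef_pos"],s["contact_force"])
```

```text
scene 278 [423.4, 177.7] [413, 170, 21, 17] [423.5 177.8] [16.5 20. ] [0.4589 0.3438 0.06  ]
[0.51450408 0.1079481  0.05535059] [ 0.33718324 -0.02736293 -2.40410807]
```

Call:
jog_arm(
  deltas=[
    [0,0,0,0,0,4,-1],
    [0,0,0,0,0,2,-1],
    [0,0,0,0,0,1.5,-1],
    [0,0,0,0,0,0,-1],
  ],
)

```text
time: 17.48
eef_pos: [0.5137, 0.1075, 0.0478]
ee_rot: [-0.06, 3.14, -0.0]
contact_force: [-2.0, -0.8, 6.4]
width: 0.0517
gripper_force: 20.0
```

Call:
jog_arm(
  deltas=[
    [0,0,0,0,0,0.5,0.3],
    [0,0,0,0,0,0,1],
    [0,0,0,0,0,0,1],
    [0,0,0,0,0,0,1],
  ],
)

```text
time: 17.98
eef_pos: [0.5133, 0.1075, 0.046]
ee_rot: [0.06, -3.141, -0.0]
contact_force: [0.1, -0.4, 0.4]
width: 0.0791
gripper_force: 0.0
```

Call:
jog_arm(
  deltas=[
    [0,0,0,0,0,-30,1],
    [0,0,0,0,0,-60,1],
    [0,0,0,0,0,-60,1],
    [0,0,0,0,0,0,1],
    [0,0,0,0,0,0,1],
  ],
)

```text
time: 18.6
eef_pos: [0.5127, 0.1076, 0.1959]
ee_rot: [0.06, -3.14, 0.0]
contact_force: [-0.8, 0.7, -0.1]
width: 0.0871
gripper_force: 0.0
```

Run:
```python
from h import *
go(.4805,-.3375,.25,.038+np.pi)
c=arm.capture("wrist"); cv2.imwrite("pics/w10.png",c["image"]); print(lid(c,"red",.088,(.514,.108)))
```

```text
t 18.6 at [0.5127 0.1076 0.1959] yaw -3.103 tilt [0.001 0.   ] w 0.0871 -> shift [  49.2 -443.5  -54.1] turn z -6.283 (after shift)
(2980, array([508.9, 109.4]), 26.9, [318.6, 238.2], array([482.5,  83.4], dtype=float32), array([535.3, 135.7], dtype=float32))
```

Call:
jog_arm(
  deltas=[
    [0,0,0,6,-55,-10,1],
    [0,0,0,6,-55,-10,1],
    [0,0,0,6,-55,-10,1],
    [0,0,0,6,-55,-10,1],
    [0,0,0,6,-55,-10,1],
  ],
)

```text
time: 19.27
eef_pos: [0.4925, -0.1696, 0.2442]
ee_rot: [0.059, -3.137, -0.004]
contact_force: [0.8, 0.0, 0.6]
width: 0.087
gripper_force: 0.0
```

Call:
jog_arm(
  deltas=[
    [0,0,0,6,-55,-4,1],
    [0,0,0,6,-55,0,1],
    [0,0,0,6,-55,0,1],
    [0,0,0,0,0,0,1],
    [0,0,0,0,0,0,1],
  ],
)

```text
time: 19.9
eef_pos: [0.4811, -0.3328, 0.2478]
ee_rot: [0.059, -3.138, -0.007]
contact_force: [0.0, 0.5, 0.1]
width: 0.0866
gripper_force: 0.0
```

Run:
```python
from h import *
go(.4805,-.3377,.09,.038+np.pi)
c=arm.capture("wrist"); cv2.imwrite("pics/w11.png",c["image"]); print(lid(c,"yellow",.13,(.48,-.338),110,25))
```

```text
t 19.9 at [ 0.4811 -0.3328  0.2478] yaw -3.104 tilt [0.003 0.004] w 0.0866 -> shift [  0.3  -5.5 157.8] turn z -6.284 (after shift)
(2766, array([ 478.5, -338.1]), 27.1, [310.5, 236.8], array([ 452.3, -363.3], dtype=float32), array([ 505. , -311.9], dtype=float32))
```

Call:
jog_arm(
  deltas=[
    [0,0,0,0,-4,40,1],
    [0,0,0,0,0,40,1],
    [0,0,0,0,0,40,1],
    [0,0,0,0,0,25,1],
    [0,0,0,0,0,10,1],
  ],
)

```text
time: 20.58
eef_pos: [0.4817, -0.3352, 0.0934]
ee_rot: [0.063, -3.138, -0.005]
contact_force: [0.3, 0.1, 0.5]
width: 0.087
gripper_force: 0.0
```

Call:
jog_arm(
  deltas=[
    [0,0,0,0,0,0,1],
    [0,0,0,0,0,0,0.3],
  ],
)

```text
time: 20.82
eef_pos: [0.4831, -0.3382, 0.0963]
ee_rot: [-0.061, 3.139, -0.003]
contact_force: [-0.7, -0.5, 0.8]
width: 0.0826
gripper_force: 0.0
```

Run:
```python
from h import *
go(.480,-.3377,.09,.038+np.pi)
```

```text
t 20.8 at [ 0.4831 -0.3382  0.0963] yaw -3.103 tilt [-0.002 -0.002] w 0.0826 -> shift [3.1 0.6 6.3] turn z -6.282 (after shift)
```

Call:
jog_arm(
  deltas=[
    [0,0,0,3,0.5,5,0.3],
    [0,0,0,0,0,0,0.25],
    [0,0,0,0,0,0,-1],
    [0,0,0,0,0,0,-1],
    [0,0,0,0,0,0,-1],
  ],
  squeeze=20,
)

```text
time: 21.45
eef_pos: [0.4798, -0.3386, 0.0905]
ee_rot: [-0.06, 3.14, -0.003]
contact_force: [0.7, -2.1, 1.5]
width: 0.0515
gripper_force: 20.0
```

Run:
```python
from h import *
s=arm.read_state();print(s["gripper_force"])
go(.460,.3515,.2,.038+np.pi)
```

```text
19.989459231728688
t 21.4 at [ 0.4798 -0.3386  0.0905] yaw -3.103 tilt [-0.001 -0.002] w 0.0515 -> shift [  -6.7  690.1 -110.8] turn z -6.283 (after shift)
```

Call:
jog_arm(
  deltas=[
    [0,0,0,0,0,-20,-1],
    [0,0,0,0,0,-40,-1],
    [0,0,0,0,0,-40,-1],
    [0,0,0,0,0,-40,-1],
    [0,0,0,0,50,0,-1],
  ],
)

```text
time: 22.08
eef_pos: [0.4798, -0.2914, 0.2333]
ee_rot: [-0.054, 3.134, -0.011]
contact_force: [0.0, 1.4, -2.9]
width: 0.0517
gripper_force: 20.0
```

Call:
jog_arm(
  deltas=[
    [0,0,0,0,56,0,-1],
    [0,0,0,0,56,0,-1],
    [0,0,0,0,56,0,-1],
    [0,0,0,0,56,0,-1],
    [0,0,0,0,56,0,-1],
  ],
)

```text
time: 22.7
eef_pos: [0.4653, -0.0055, 0.2295]
ee_rot: [0.059, -3.139, -0.002]
contact_force: [0.7, 0.1, -3.0]
width: 0.0521
gripper_force: 20.0
```

Call:
jog_arm(
  deltas=[
    [0,0,0,0,56,0,-1],
    [0,0,0,0,56,0,-1],
    [0,0,0,0,56,0,-1],
    [0,0,0,0,56,0,-1],
    [0,0,0,0,0,0,-1],
  ],
)

```text
time: 23.32
eef_pos: [0.4563, 0.2196, 0.2294]
ee_rot: [0.069, -3.138, -0.002]
contact_force: [-0.2, -0.4, -2.6]
width: 0.0515
gripper_force: 20.0
```

Run:
```python
from h import *
go(.460,.3515,.2,.038+np.pi)
c=arm.capture("wrist"); cv2.imwrite("pics/w12.png",c["image"])
print(proj(c,np.array([.46,.351,.06])))
```

```text
t 23.3 at [0.4563 0.2196 0.2294] yaw -3.097 tilt [0.002 0.001] w 0.0515 -> shift [ -9.6 131.6  29.5] turn z -6.277 (after shift)
[444.42152075 237.30702527]
```

View pics/w12.png

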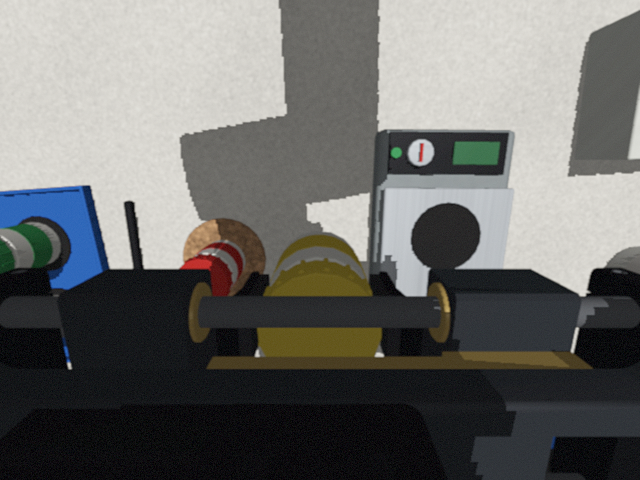

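The empty seat is clearly seen as a black disc, columns ~411–480 with its top at row ~203.

Run:
```python
from h import *
c=arm.capture("wrist"); g=cv2.cvtColor(c["image"],cv2.COLOR_BGR2GRAY)
m=cv2.inRange(g,0,75)[190:262,400:495]
ct=max(cv2.findContours(m,0,1)[0],key=cv2.contourArea)[:,0]+[400,190]
P=np.array([onz(c,*p.astype(float),.06)[:2]*1000 for p in ct if p[1]<258])
A=np.c_[2*P,np.ones(len(P))]; s=np.linalg.lstsq(A,(P**2).sum(1),rcond=None)[0]; print("seat",s[:2],np.sqrt(s[2]+s[0]**2+s[1]**2))
e=[onz(c,u,v,.06)[:2] for u,v in((388,140),(502,140))];print(e)
go(s[0]/1000,s[1]/1000,.2,.038+np.pi)
```

```text
seat [459.5604635  351.64960854] 34.384222693148665
[array([0.36754118, 0.28184912]), array([0.36292458, 0.39084253])]
t 23.4 at [0.4568 0.2163 0.2293] yaw -3.101 tilt [ 0.003 -0.001] w 0.0514 -> shift [ -8.3 135.2  29.2] turn z -6.281 (after shift)
```

Call:
jog_arm(
  deltas=[
    [0,0,0,-2,45,0,-1],
    [0,0,0,-3,45,0,-1],
    [0,0,0,-3,45,0,-1],
    [0,0,0,0,0,0,-1],
    [0,0,0,0,0,0,-1],
  ],
)

```text
time: 24.05
eef_pos: [0.4608, 0.3493, 0.2294]
ee_rot: [0.058, -3.139, 0.003]
contact_force: [-0.8, -0.6, -2.6]
width: 0.0516
gripper_force: 20.0
```

Call:
jog_arm(
  deltas=[
    [0,0,0,0,0,40,-1],
    [0,0,0,0,0,40,-1],
    [0,0,0,0,0,30,-1],
    [0,0,0,0,0,8,-1],
    [0,0,0,0,0,0,-1],
  ],
)

```text
time: 24.68
eef_pos: [0.4614, 0.3502, 0.1122]
ee_rot: [0.058, -3.141, 0.001]
contact_force: [0.1, 1.1, -2.5]
width: 0.0517
gripper_force: 20.0
```

Call:
jog_arm(
  deltas=[
    [0,0,0,0,0,0,-1],
    [0,0,0,0,0,0,-1],
  ],
)

```text
time: 24.92
eef_pos: [0.4618, 0.3515, 0.1135]
ee_rot: [-0.06, 3.139, 0.002]
contact_force: [0.0, -0.6, -2.6]
width: 0.0517
gripper_force: 20.0
```

Run:
```python
from h import *
go(.4596,.3516,.1005,.038+np.pi)
```

```text
t 24.9 at [0.4618 0.3515 0.1135] yaw -3.103 tilt [-0.002  0.001] w 0.0517 -> shift [ 2.2  0.1 13. ] turn z -6.283 (after shift)
```

Call:
jog_arm(
  deltas=[
    [0,0,0,2,0,8,-1],
    [0,0,0,0,0,3,-1],
    [0,0,0,0,0,2,-1],
    [0,0,0,0,0,0.5,-1],
    [0,0,0,0,0,0,-1],
  ],
)

```text
time: 25.55
eef_pos: [0.4583, 0.351, 0.1004]
ee_rot: [0.061, -3.14, 0.001]
contact_force: [-3.4, -1.8, 11.2]
width: 0.0515
gripper_force: 20.0
```

Call:
jog_arm(
  deltas=[
    [0,0,0,0,0,0,-1],
  ],
)

```text
time: 25.68
eef_pos: [0.4583, 0.351, 0.1004]
ee_rot: [0.061, -3.14, 0.001]
contact_force: [-5.1, -3.0, 11.5]
width: 0.0514
gripper_force: 20.0
```

Call:
jog_arm(
  deltas=[
    [0,0,0,0,0,0,0.3],
    [0,0,0,0,0,0,1],
    [0,0,0,0,0,0,1],
    [0,0,0,0,0,-30,1],
    [0,0,0,0,0,-60,1],
  ],
)

```text
time: 26.3
eef_pos: [0.4573, 0.3502, 0.1867]
ee_rot: [0.06, -3.135, 0.005]
contact_force: [1.1, -0.2, 0.1]
width: 0.0845
gripper_force: 0.0
```

Call:
jog_arm(
  deltas=[
    [0,0,0,0,0,-60,1],
    [0,0,0,0,0,-60,1],
    [0,0,0,0,0,-60,1],
    [0,0,0,0,0,0,1],
    [0,0,0,0,0,0,1],
  ],
)

```text
time: 26.92
eef_pos: [0.4585, 0.3509, 0.3678]
ee_rot: [0.06, -3.14, 0.001]
contact_force: [0.2, 0.1, -1.4]
width: 0.087
gripper_force: 0.0
```

Run:
```python
from h import *
c=arm.capture("wrist"); cv2.imwrite("pics/w13.png",c["image"]); print(lid(c,"yellow",.14,(.46,.35),110,25)); go(.5636,.3555,.37,1.609)
```

```text
(1602, array([455.1, 352. ]), 28.9, [318.7, 215.9], array([427. , 325.5], dtype=float32), array([483.8, 378.8], dtype=float32))
t 27.0 at [0.4581 0.3507 0.3667] yaw -3.103 tilt [ 0.003 -0.002] w 0.0872 -> shift [-105.6    0.8   -3.6] turn z -4.712 (after shift)
```

Call:
jog_arm(
  deltas=[
    [0,0,0.1745,0,0,0,-0.17],
    [0,0,0.1745,0,0,0,-0.17],
    [0,0,0.1745,0,0,0,-0.17],
    [0,0,0.1745,0,0,0,-0.17],
    [0,0,0.1745,0,0,0,-0.17],
  ],
)

```text
time: 27.6
eef_pos: [0.458, 0.3506, 0.3657]
ee_rot: [-1.28, -2.865, 0.007]
contact_force: [-0.9, -0.6, -0.2]
width: 0.0451
gripper_force: 0.0
```

Call:
jog_arm(
  deltas=[
    [0,0,0.1745,0,0,0,-0.17],
    [0,0,0.1745,0,0,0,-0.17],
    [0,0,0.1745,0,0,0,-0.17],
    [0,0,0.1745,0,0,0,-0.17],
    [0,0,0,0,50,0,-0.17],
  ],
)

```text
time: 28.22
eef_pos: [0.5055, 0.3531, 0.3662]
ee_rot: [-2.174, -2.263, 0.01]
contact_force: [1.1, 0.8, 0.4]
width: 0.0363
gripper_force: 0.0
```

Call:
jog_arm(
  deltas=[
    [0,0,0,0,55,0,-0.17],
    [0,0,0,0,0,0,-0.17],
    [0,0,0,0,0,0,-0.17],
  ],
)

```text
time: 28.6
eef_pos: [0.5628, 0.3547, 0.3658]
ee_rot: [-2.177, -2.262, 0.008]
contact_force: [-0.5, -0.3, -0.0]
width: 0.0361
gripper_force: 0.0
```

Run:
```python
from h import *
c=arm.capture("wrist"); cv2.imwrite("pics/w14.png",c["image"]); go(.5636,.3555,.295,1.609)
print([proj(c,np.array([.5636,y,.311])).round() for y in(.355,.40)])
```

```text
t 28.6 at [0.5625 0.355  0.3668] yaw 1.610 tilt [-0.001 -0.004] w 0.0357 -> shift [ 0.5  1.4 71.8] turn z 0.001 (after shift)
[array([322., 262.]), array([325., 196.])]
```

View pics/w14.png

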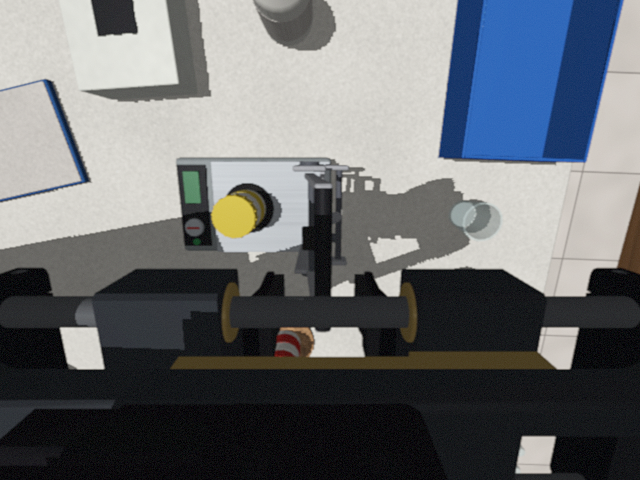

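The bar runs at column ~323, centred between the fingers, and the yellow jar stands on the seat.

Call:
jog_arm(
  deltas=[
    [0,0,0,0,1,30,-0.17],
    [0,0,0,0,0,30,-0.17],
    [0,0,0,0,0,12,-0.17],
    [0,0,0,0,0,0,-0.17],
    [0,0,0,0,0,0,-0.17],
  ],
)

```text
time: 29.28
eef_pos: [0.5654, 0.3557, 0.2983]
ee_rot: [2.177, 2.263, 0.004]
contact_force: [0.3, -0.2, 0.6]
width: 0.0365
gripper_force: 0.0
```

Call:
jog_arm(
  deltas=[
    [0,0,0,0,0,0,-1],
    [0,0,0,0,0,0,-1],
    [0,0,0,0,0,0,-1],
    [0,0,0,0,0,0,-1],
    [0,0,0,0,0,0,-1],
  ],
  squeeze=8,
)

```text
time: 29.9
eef_pos: [0.5651, 0.3552, 0.2969]
ee_rot: [2.178, 2.264, 0.001]
contact_force: [-0.0, 0.3, 1.3]
width: 0.0118
gripper_force: 8.0
```

Run:
```python
from h import *
go(.5636,.3555,.295,1.609); print(arm.read_state()["contact_force"])
```

```text
t 29.9 at [0.5651 0.3552 0.2969] yaw 1.609 tilt [0.    0.001] w 0.0118 -> shift [ 0.3 -1.5  1.9] turn z 0.000 (after shift)
[-0.04591638  0.26032921  1.31136283]
```

Call:
jog_arm(
  deltas=[
    [0,0,0,0,-6.4,-0.3,-1],
    [0,0,0,0,-14.4,-0.1,-1],
    [0,0,0,0,-14.3,1.2,-1],
    [0,0,0,0,-14.2,2.5,-1],
    [0,0,0,0,-13.9,3.8,-1],
  ],
)

```text
time: 30.52
eef_pos: [0.5002, 0.3529, 0.2894]
ee_rot: [-2.178, -2.264, 0.0]
contact_force: [3.3, 0.9, 2.3]
width: 0.0116
gripper_force: 8.0
```

Call:
jog_arm(
  deltas=[
    [0,0,0,0,-13.5,5,-1],
    [0,0,0,0,-13,6.2,-1],
    [0,0,0,0,-12.4,7.3,-1],
    [0,0,0,0,-11.7,8.4,-1],
    [0,0,0,0,-10.9,9.4,-1],
  ],
)

```text
time: 31.15
eef_pos: [0.4391, 0.3504, 0.2523]
ee_rot: [-2.178, -2.263, 0.001]
contact_force: [0.9, 1.2, -0.5]
width: 0.0118
gripper_force: 8.0
```

Call:
jog_arm(
  deltas=[
    [0,0,0,0,-10,10.4,-1],
    [0,0,0,0,-9,11.2,-1],
    [0,0,0,0,-7.9,12,-1],
    [0,0,0,0,-6.8,12.7,-1],
    [0,0,0,0,-5.7,13.2,-1],
  ],
)

```text
time: 31.78
eef_pos: [0.4002, 0.3488, 0.1926]
ee_rot: [-2.178, -2.264, 0.001]
contact_force: [1.6, 0.7, -0.9]
width: 0.0114
gripper_force: 8.0
```

Run:
```python
from h import *
a=.27; x=90-160*np.cos(a)
go(.4596+x/1000,.3555-.0025,.137+.16*np.sin(a),1.609); print(arm.read_state()["contact_force"])
c=arm.capture("side"); cv2.imwrite("pics/s15.png",cv2.resize(c["image"][300:480,120:340],None,fx=2,fy=2))
```

```text
t 31.8 at [0.4002 0.3488 0.1926] yaw 1.609 tilt [-0.    -0.001] w 0.0114 -> shift [ 4.4 -4.7 12.9] turn z 0.000 (after shift)
[ 1.55973163  0.67531018 -0.94931714]
```

View pics/s15.png

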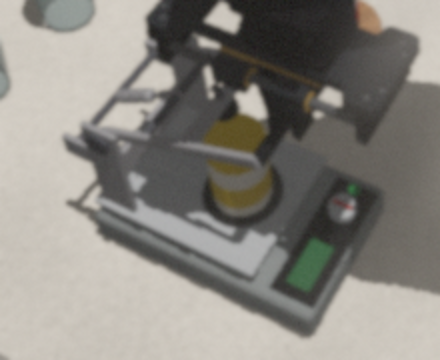

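The bail is still in the grip and comes down level onto the yellow jar; I carry on.

Call:
jog_arm(
  deltas=[
    [0,0,0,0,-4,13.5,-1],
    [0,0,0,0,-3,13,-1],
    [0,0,0,0,-2,10,-1],
    [0,0,0,0,-1,5,-1],
    [0,0,0,0,0,0,-1],
  ],
)

```text
time: 32.45
eef_pos: [0.3915, 0.3484, 0.1519]
ee_rot: [2.178, 2.263, 0.0]
contact_force: [0.6, -0.0, -2.4]
width: 0.0112
gripper_force: 8.0
```

Call:
jog_arm(
  deltas=[
    [0,0,0,0,0,0,-1],
    [0,0,0,0,0,0,-1],
  ],
)

```text
time: 32.7
eef_pos: [0.3915, 0.3484, 0.1525]
ee_rot: [2.178, 2.263, 0.001]
contact_force: [1.4, -0.7, -3.0]
width: 0.0116
gripper_force: 8.0
```

Call:
jog_arm(
  deltas=[
    [0,0,0,0,0,6,-1],
    [0,0,0,0,0,4,-1],
    [0,0,0,0,0,3,-1],
    [0,0,0,0,0,0,-1],
    [0,0,0,0,0,0,-1],
  ],
)

```text
time: 33.33
eef_pos: [0.391, 0.3485, 0.1397]
ee_rot: [2.178, 2.264, 0.0]
contact_force: [-0.4, -2.6, 3.9]
width: 0.0116
gripper_force: 8.0
```

Run:
```python
from h import *
go(.39,.3486,.138,1.609); print(arm.read_state()["contact_force"])
```

```text
t 33.3 at [0.391  0.3485 0.1397] yaw 1.609 tilt [0. 0.] w 0.0116 -> shift [ 0.1 -1.   1.7] turn z 0.000 (after shift)
[-0.37210323 -2.55782481  3.85644098]
```

Call:
jog_arm(
  deltas=[
    [0,0,0,0,0,0,-0.17],
    [0,0,0,0,0,0,-0.17],
    [0,0,0,0,0,0,-0.17],
    [0,0,0,0,0,-30,-0.17],
    [0,0,0,0,0,-60,-0.17],
  ],
)

```text
time: 33.95
eef_pos: [0.3892, 0.3475, 0.2277]
ee_rot: [-2.177, -2.262, 0.011]
contact_force: [1.3, 1.0, 0.5]
width: 0.0358
gripper_force: 0.0
```

Call:
jog_arm(
  deltas=[
    [0,0,0,0,0,-60,0],
    [0,0,-0.175,0,0,0,1],
    [0,0,-0.175,0,0,0,1],
    [0,0,-0.175,0,0,0,1],
    [0,0,-0.175,0,0,0,1],
  ],
)

```text
time: 34.58
eef_pos: [0.3906, 0.3485, 0.289]
ee_rot: [-1.261, -2.877, 0.0]
contact_force: [-0.1, 0.9, -0.5]
width: 0.0755
gripper_force: 0.0
```

Call:
jog_arm(
  deltas=[
    [0,0,-0.175,0,0,0,1],
    [0,0,-0.175,0,0,0,1],
    [0,0,-0.175,0,0,0,1],
    [0,0,-0.175,0,0,0,1],
    [0,0,-0.17,0,0,0,1],
  ],
)

```text
time: 35.2
eef_pos: [0.3906, 0.3485, 0.2889]
ee_rot: [0.068, -3.14, 0.0]
contact_force: [-0.3, 0.1, -0.2]
width: 0.087
gripper_force: 0.0
```

Run:
```python
from h import *
go(.5,-.111,.25,.038+np.pi)
c=arm.capture("wrist"); cv2.imwrite("pics/w16.png",c["image"]); print(lid(c,"yellow",.14,(.46,.35),110,25),onz(c,320,230,.14))
```

```text
t 35.2 at [0.3906 0.3485 0.2889] yaw -3.098 tilt [ 0.001 -0.   ] w 0.0870 -> shift [ -89.4 -463.8   38.9] turn z -6.278 (after shift)
(1020, array([449.1, 352.2]), 26.0, [318.2, 283.9], array([427.4, 327.1], dtype=float32), array([457.1, 378.2], dtype=float32)) [0.3882803 0.3514192 0.14     ]
```

View pics/w16.png

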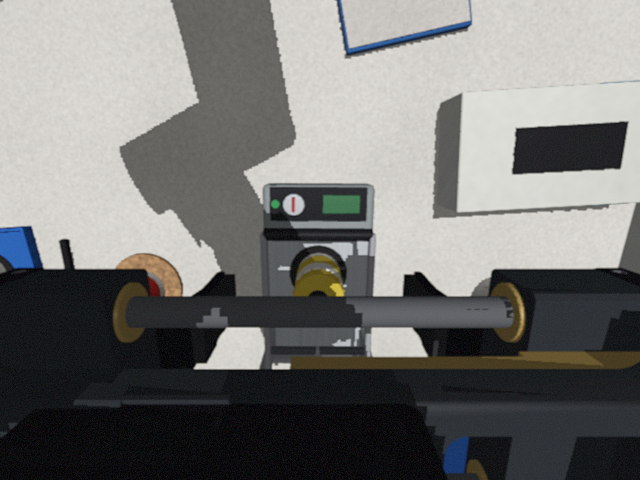

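The bail is down (bar at row ~233) with the yellow jar under it. On to the green jar.

Call:
jog_arm(
  deltas=[
    [0,0,0,-11,-58,0,1],
    [0,0,0,-11,-58,0,1],
    [0,0,0,-11,-58,0,1],
    [0,0,0,-11,-58,0,1],
    [0,0,0,-11,-58,0,1],
  ],
)

```text
time: 35.88
eef_pos: [0.457, 0.0591, 0.2893]
ee_rot: [-0.055, 3.141, 0.0]
contact_force: [0.6, 0.2, -0.3]
width: 0.087
gripper_force: 0.0
```

Call:
jog_arm(
  deltas=[
    [0,0,0,-11,-58,0,1],
    [0,0,0,-11,-58,10,1],
    [0,0,0,-11,-58,20,1],
    [0,0,0,0,0,20,1],
    [0,0,0,0,0,0,1],
  ],
)

```text
time: 36.5
eef_pos: [0.495, -0.1119, 0.2375]
ee_rot: [0.054, -3.137, -0.004]
contact_force: [-0.1, -0.3, 1.5]
width: 0.0868
gripper_force: 0.0
```

Call:
jog_arm(
  deltas=[
    [0,0,0,0,0,0,1],
    [0,0,0,0,0,0,1],
  ],
)

```text
time: 36.75
eef_pos: [0.4968, -0.1112, 0.2402]
ee_rot: [-0.061, 3.139, -0.001]
contact_force: [0.5, -0.1, 0.7]
width: 0.0872
gripper_force: 0.0
```

Run:
```python
from h import *
c=arm.capture("wrist"); cv2.imwrite("pics/w17.png",c["image"]); l=lid(c,"green",.088,(.5,-.111),100,30); print(l)
y=(l[4][1]+l[5][1])/2; x=l[5][0]-26; print(x,y); go(x/1000,y/1000,.048,.038+np.pi)
```

```text
(2169, array([ 497.2, -108.5]), 27.2, [318.8, 231.7], array([ 471.3, -134.5], dtype=float32), array([524. , -83.9], dtype=float32))
498.0 -109.2
t 36.8 at [ 0.4968 -0.1112  0.2402] yaw -3.103 tilt [-0.002 -0.001] w 0.0871 -> shift [ -0.9   2.2 192.2] turn z -6.282 (after shift)
```

Call:
jog_arm(
  deltas=[
    [0,0,0,-1,2,50,1],
    [0,0,0,0,0,50,1],
    [0,0,0,0,0,50,1],
    [0,0,0,0,0,30,1],
    [0,0,0,0,0,10,1],
  ],
)

```text
time: 37.42
eef_pos: [0.4969, -0.1091, 0.0481]
ee_rot: [0.06, -3.139, -0.001]
contact_force: [0.4, -0.6, 0.7]
width: 0.0871
gripper_force: 0.0
```

Call:
jog_arm(
  deltas=[
    [0,0,0,0,0,0,1],
    [0,0,0,0,0,0,0.3],
  ],
)

```text
time: 37.67
eef_pos: [0.4984, -0.1101, 0.0506]
ee_rot: [-0.06, 3.138, -0.002]
contact_force: [0.3, -0.2, 0.3]
width: 0.0829
gripper_force: 0.0
```

Run:
```python
from h import *
go(.498,-.1092,.048,.038+np.pi)
```

```text
t 37.7 at [ 0.4984 -0.1101  0.0506] yaw -3.104 tilt [-0.003 -0.001] w 0.0829 -> shift [0.4 1.  2.6] turn z -6.283 (after shift)
```

Call:
jog_arm(
  deltas=[
    [0,0,0,0,1,2,0.3],
    [0,0,0,0,0,0,0.25],
    [0,0,0,0,0,0,-1],
    [0,0,0,0,0,0,-1],
    [0,0,0,0,0,0,-1],
  ],
  squeeze=20,
)

```text
time: 38.3
eef_pos: [0.4978, -0.1093, 0.0476]
ee_rot: [-0.059, 3.14, -0.001]
contact_force: [-0.1, -1.9, 3.6]
width: 0.0514
gripper_force: 20.0
```

Call:
jog_arm(
  deltas=[
    [0,0,0,0,0,-20,-1],
    [0,0,0,0,0,-40,-1],
    [0,0,0,0,0,-40,-1],
    [0,0,0,0,0,-50,-1],
    [0,0,0,0,0,0,-1],
  ],
)

```text
time: 38.92
eef_pos: [0.4993, -0.1094, 0.2003]
ee_rot: [-0.059, 3.134, -0.005]
contact_force: [0.5, -0.4, -2.5]
width: 0.0515
gripper_force: 20.0
```

Run:
```python
from h import *
go(.48,-.337,.2,.038+np.pi)
```

```text
t 38.9 at [ 0.4993 -0.1094  0.2003] yaw -3.104 tilt [-0.007 -0.003] w 0.0515 -> shift [  27.9 -226.7    0.8] turn z -6.283 (after shift)
```

Call:
jog_arm(
  deltas=[
    [0,0,0,5,-45,0,-1],
    [0,0,0,6,-46,0,-1],
    [0,0,0,6,-45,0,-1],
    [0,0,0,6,-46,0,-1],
    [0,0,0,5,-45,0,-1],
  ],
)

```text
time: 39.55
eef_pos: [0.4764, -0.3368, 0.1948]
ee_rot: [0.059, -3.138, -0.006]
contact_force: [-0.3, 0.1, -1.7]
width: 0.0516
gripper_force: 20.0
```

Call:
jog_arm(
  deltas=[
    [0,0,0,0,0,0,-1],
    [0,0,0,0,0,0,-1],
    [0,0,0,0,0,40,-1],
    [0,0,0,0,0,35,-1],
    [0,0,0,0,0,10,-1],
  ],
)

```text
time: 40.17
eef_pos: [0.4763, -0.3333, 0.1096]
ee_rot: [0.062, -3.136, -0.009]
contact_force: [0.1, 0.9, -1.0]
width: 0.0519
gripper_force: 20.0
```

Call:
jog_arm(
  deltas=[
    [0,0,0,0,0,5,-1],
    [0,0,0,0,0,0,-1],
    [0,0,0,0,0,0,-1],
    [0,0,0,0,0,0,-1],
  ],
)

```text
time: 40.67
eef_pos: [0.4782, -0.3371, 0.1081]
ee_rot: [-0.059, 3.14, -0.002]
contact_force: [-0.2, 0.7, -1.9]
width: 0.0515
gripper_force: 20.0
```

Run:
```python
from h import *
go(.48,-.337,.0896,.038+np.pi);print(arm.read_state()["contact_force"])
```

```text
t 40.7 at [ 0.4782 -0.3371  0.1081] yaw -3.104 tilt [-0.001 -0.001] w 0.0515 -> shift [-1.7  0.1 18.5] turn z -6.283 (after shift)
[-0.22287433  0.69348114 -1.89348033]
```

Call:
jog_arm(
  deltas=[
    [0,0,0,-1.5,0,7,-1],
    [0,0,0,0,0,5,-1],
    [0,0,0,0,0,2,-1],
    [0,0,0,0,0,1,-1],
    [0,0,0,0,0,0,-1],
  ],
)

```text
time: 41.3
eef_pos: [0.4793, -0.3366, 0.0921]
ee_rot: [0.059, -3.141, -0.0]
contact_force: [-0.3, 0.6, -1.5]
width: 0.0516
gripper_force: 20.0
```

Call:
jog_arm(
  deltas=[
    [0,0,0,0,0,0,-1],
    [0,0,0,0,0,0,-1],
  ],
)

```text
time: 41.55
eef_pos: [0.4794, -0.3367, 0.0923]
ee_rot: [-0.059, 3.141, -0.0]
contact_force: [1.1, 1.0, -2.0]
width: 0.0518
gripper_force: 20.0
```

Call:
jog_arm(
  deltas=[
    [0,0,0,0,0,1.5,-1],
    [0,0,0,0,0,0.5,-1],
    [0,0,0,0,0,0.5,-1],
    [0,0,0,0,0,0,-1],
    [0,0,0,0,0,0,-1],
  ],
)

```text
time: 42.18
eef_pos: [0.4793, -0.3366, 0.0897]
ee_rot: [-0.059, 3.141, -0.0]
contact_force: [0.0, 1.0, -1.8]
width: 0.0511
gripper_force: 20.0
```

Just short of contact; I'll creep down.

Call:
jog_arm(
  deltas=[
    [0,0,0,0,0,0.5,-1],
    [0,0,0,0,0,0.3,-1],
    [0,0,0,0,0,0,-1],
    [0,0,0,0,0,0,-1],
  ],
)

```text
time: 42.68
eef_pos: [0.4794, -0.3367, 0.0896]
ee_rot: [-0.059, 3.141, -0.0]
contact_force: [-1.1, 1.2, 5.3]
width: 0.0514
gripper_force: 20.0
```

Call:
jog_arm(
  deltas=[
    [0,0,0,0,0,0,0.3],
    [0,0,0,0,0,0,0.6],
    [0,0,0,0,0,0,1],
    [0,0,0,0,0,0,1],
    [0,0,0,0,0,-20,1],
  ],
)

```text
time: 43.3
eef_pos: [0.4784, -0.3357, 0.1076]
ee_rot: [0.059, -3.138, -0.005]
contact_force: [-0.8, 0.3, -0.2]
width: 0.0845
gripper_force: 0.0
```

Call:
jog_arm(
  deltas=[
    [0,0,0,0,0,-50,1],
    [0,0,0,0,0,-60,1],
    [0,0,0,0,0,-30,1],
    [0,0,0,0,0,0,1],
    [0,0,0,0,0,0,1],
  ],
)

```text
time: 43.92
eef_pos: [0.4786, -0.3359, 0.2476]
ee_rot: [0.059, -3.139, -0.003]
contact_force: [0.7, 0.3, 0.1]
width: 0.0871
gripper_force: 0.0
```

Run:
```python
from h import *
c=arm.capture("wrist"); cv2.imwrite("pics/w18.png",c["image"]); l=lid(c,"green",.13,(.48,-.337),100,30); print(l)
y=(l[4][1]+l[5][1])/2; x=l[5][0]-26; print(x,y); go(.45,-.11,.25,.038+np.pi)
```

```text
(2686, array([ 479.5, -335.3]), 26.6, [317.7, 240.6], array([ 453.1, -359.7], dtype=float32), array([ 505.1, -309.1], dtype=float32))
479.1 -334.40002
t 44.0 at [ 0.4784 -0.3357  0.247 ] yaw -3.104 tilt [0.003 0.003] w 0.0870 -> shift [ 19.9 226.6  -2.3] turn z -6.284 (after shift)
```

View pics/w18.png

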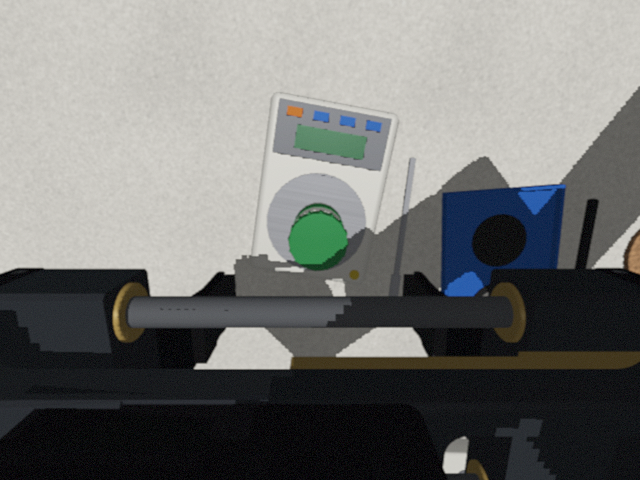

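The green jar stands centred on the pan, and the tray's empty front place shows at (499,240).

Run:
```python
from h import *
c=arm.capture("wrist"); g=c["image"].max(2)
m=cv2.inRange(g,0,45); m[:205]=0; m[268:]=0; m[:,:465]=0; m[:,535:]=0
a=max(blobs(m),key=lambda b:b[0]); ct=max(cv2.findContours(a[3],0,1)[0],key=cv2.contourArea)[:,0]
P=np.array([onz(c,*p.astype(float),.008)[:2]*1000 for p in ct if 207<p[1]<264])
A=np.c_[2*P,np.ones(len(P))]; s=np.linalg.lstsq(A,(P**2).sum(1),rcond=None)[0]; print("place",a[0:3],s[:2],np.sqrt(s[2]+s[0]**2+s[1]**2))
go(.510,.1085,.24,.038+np.pi)
```

```text
place (2196, [498.6, 240.3], [472, 215, 54, 52]) [ 500.05052975 -107.8967921 ] 32.93288981093616
t 44.0 at [ 0.4784 -0.3357  0.2468] yaw -3.104 tilt [0.003 0.003] w 0.0868 -> shift [-48.3 442.7   8.1] turn z -6.284 (after shift)
```

Place at (0.500, −0.1085). Now to the red jar.

Call:
jog_arm(
  deltas=[
    [0,0,0,-6,55,0,1],
    [0,0,0,-6,55,0,1],
    [0,0,0,-6,55,0,1],
    [0,0,0,-6,55,0,1],
    [0,0,0,-6,55,0,1],
  ],
)

```text
time: 44.65
eef_pos: [0.4981, -0.0588, 0.2473]
ee_rot: [0.058, -3.138, -0.002]
contact_force: [0.9, 0.2, 0.4]
width: 0.0869
gripper_force: 0.0
```

Call:
jog_arm(
  deltas=[
    [0,0,0,-6,55,0,1],
    [0,0,0,-6,55,0,1],
    [0,0,0,-6,55,0,1],
    [0,0,0,0,0,0,1],
    [0,0,0,0,0,0,1],
  ],
)

```text
time: 45.28
eef_pos: [0.51, 0.1047, 0.2477]
ee_rot: [0.061, -3.138, 0.001]
contact_force: [-1.1, 0.7, -0.6]
width: 0.0872
gripper_force: 0.0
```

Run:
```python
from h import *
c=arm.capture("wrist"); l=lid(c,"red",.088,(.51,.1085),110,30); print(l)
y=(l[4][1]+l[5][1])/2; x=l[5][0]-26; print(x,y); go(x/1000,y/1000,.048,.038+np.pi)
```

```text
(2270, array([506.8, 108.9]), 29.2, [321.4, 228.4], array([477.9,  82.9], dtype=float32), array([535.5, 134.8], dtype=float32))
509.5 108.850006
t 45.3 at [0.5103 0.1041 0.2479] yaw -3.104 tilt [ 0.002 -0.   ] w 0.0866 -> shift [  0.2   4.9 199.9] turn z -6.284 (after shift)
```

Call:
jog_arm(
  deltas=[
    [0,0,0,-1,4,50,1],
    [0,0,0,0,0,50,1],
    [0,0,0,0,0,50,1],
    [0,0,0,0,0,35,1],
    [0,0,0,0,0,10,1],
  ],
)

```text
time: 45.95
eef_pos: [0.5101, 0.1073, 0.0517]
ee_rot: [0.055, -3.136, 0.0]
contact_force: [0.4, 0.1, -0.1]
width: 0.0869
gripper_force: 0.0
```

Call:
jog_arm(
  deltas=[
    [0,0,0,0,0,0,1],
    [0,0,0,0,0,0,0.3],
  ],
)

```text
time: 46.2
eef_pos: [0.5128, 0.1085, 0.0552]
ee_rot: [-0.058, 3.138, -0.0]
contact_force: [1.3, 0.9, -1.0]
width: 0.0826
gripper_force: 0.0
```

Run:
```python
from h import *
go(.5105,.1085,.048,.038+np.pi)
```

```text
t 46.2 at [0.5128 0.1085 0.0552] yaw -3.105 tilt [-0.003 -0.   ] w 0.0826 -> shift [2.3 0.1 7.2] turn z -6.284 (after shift)
```

Call:
jog_arm(
  deltas=[
    [0,0,0,2,0,6,0.3],
    [0,0,0,0,0,0,0.25],
    [0,0,0,0,0,0,-1],
    [0,0,0,0,0,0,-1],
    [0,0,0,0,0,0,-1],
  ],
  squeeze=20,
)

```text
time: 46.82
eef_pos: [0.5098, 0.1087, 0.0482]
ee_rot: [-0.06, 3.141, -0.0]
contact_force: [-0.1, -1.6, 2.6]
width: 0.0515
gripper_force: 20.0
```

Call:
jog_arm(
  deltas=[
    [0,0,0,0,0,-20,-1],
    [0,0,0,0,0,-40,-1],
    [0,0,0,0,0,-40,-1],
    [0,0,0,0,0,-40,-1],
    [0,0,0,0,0,0,-1],
  ],
)

```text
time: 47.45
eef_pos: [0.5115, 0.1091, 0.1905]
ee_rot: [-0.059, 3.134, 0.0]
contact_force: [0.2, 0.3, -2.5]
width: 0.0514
gripper_force: 20.0
```

Run:
```python
from h import *
go(.500,-.1085,.2,.038+np.pi)
```

```text
t 47.5 at [0.5115 0.1091 0.1905] yaw -3.104 tilt [-0.007  0.   ] w 0.0514 -> shift [  19.7 -217.    -9.7] turn z -6.283 (after shift)
```

Call:
jog_arm(
  deltas=[
    [0,0,0,5,-54,0,-1],
    [0,0,0,5,-54,0,-1],
    [0,0,0,5,-55,0,-1],
    [0,0,0,5,-54,0,-1],
    [0,0,0,0,0,0,-1],
  ],
)

```text
time: 48.08
eef_pos: [0.4972, -0.1122, 0.1862]
ee_rot: [0.05, -3.139, -0.0]
contact_force: [-0.8, 0.4, -2.5]
width: 0.0516
gripper_force: 20.0
```

Call:
jog_arm(
  deltas=[
    [0,0,0,0,0,40,-1],
    [0,0,0,0,0,40,-1],
    [0,0,0,0,0,35,-1],
    [0,0,0,0,0,10,-1],
    [0,0,0,0,0,0,-1],
  ],
)

```text
time: 48.7
eef_pos: [0.4972, -0.1078, 0.0622]
ee_rot: [0.06, -3.139, -0.002]
contact_force: [-0.4, -0.2, -2.0]
width: 0.0517
gripper_force: 20.0
```

Call:
jog_arm(
  deltas=[
    [0,0,0,0,0,0,-1],
    [0,0,0,0,0,0,-1],
  ],
)

```text
time: 48.95
eef_pos: [0.4986, -0.109, 0.0641]
ee_rot: [-0.059, 3.139, -0.002]
contact_force: [0.5, -1.1, -1.4]
width: 0.0519
gripper_force: 20.0
```

Run:
```python
from h import *
go(.500,-.1085,.0482,.038+np.pi)
```

```text
t 49.0 at [ 0.4986 -0.109   0.0641] yaw -3.104 tilt [-0.002 -0.001] w 0.0519 -> shift [-1.4  0.5 15.9] turn z -6.283 (after shift)
```

Call:
jog_arm(
  deltas=[
    [0,0,0,-2,0.5,8,-1],
    [0,0,0,0,0,4,-1],
    [0,0,0,0,0,2,-1],
    [0,0,0,0,0,1,-1],
    [0,0,0,0,0,0,-1],
  ],
)

```text
time: 49.58
eef_pos: [0.4995, -0.1081, 0.0482]
ee_rot: [0.059, -3.141, -0.0]
contact_force: [-1.2, -0.6, 3.0]
width: 0.0514
gripper_force: 20.0
```

Call:
jog_arm(
  deltas=[
    [0,0,0,0,0,0.5,-1],
    [0,0,0,0,0,0.5,-1],
    [0,0,0,0,0,0.3,-1],
    [0,0,0,0,0,0,-1],
  ],
)

```text
time: 50.08
eef_pos: [0.4995, -0.1082, 0.0481]
ee_rot: [-0.059, 3.141, -0.0]
contact_force: [-3.0, 0.9, 13.0]
width: 0.0517
gripper_force: 20.0
```

Call:
jog_arm(
  deltas=[
    [0,0,0,0,0,0,0.3],
    [0,0,0,0,0,0,0.6],
    [0,0,0,0,0,0,1],
    [0,0,0,0,0,0,1],
    [0,0,0,0,0,-20,1],
  ],
)

```text
time: 50.7
eef_pos: [0.4987, -0.1077, 0.0655]
ee_rot: [0.059, -3.138, -0.003]
contact_force: [-0.1, 0.5, -0.3]
width: 0.0846
gripper_force: 0.0
```

Call:
jog_arm(
  deltas=[
    [0,0,0,0,0,-50,1],
    [0,0,0,0,0,-60,1],
    [0,0,0,0,0,-60,1],
    [0,0,0,0,0,0,1],
    [0,0,0,0,0,0,1],
  ],
)

```text
time: 51.32
eef_pos: [0.4991, -0.1079, 0.2362]
ee_rot: [0.059, -3.14, -0.001]
contact_force: [0.2, 0.3, -0.4]
width: 0.0871
gripper_force: 0.0
```

Run:
```python
from h import *
c=arm.capture("wrist"); cv2.imwrite("pics/w19.png",c["image"]); l=lid(c,"red",.088,(.5,-.1085),110,30); print(l)
print(l[5][0]-26,(l[4][1]+l[5][1])/2)
c=arm.capture("side"); cv2.imwrite("pics/s19.png",c["image"])
```

```text
(2388, array([ 496. , -106.4]), 29.1, [318.4, 230.0], array([ 467. , -131.7], dtype=float32), array([524.8, -81.2], dtype=float32))
498.8 -106.45
```

View pics/s19.png

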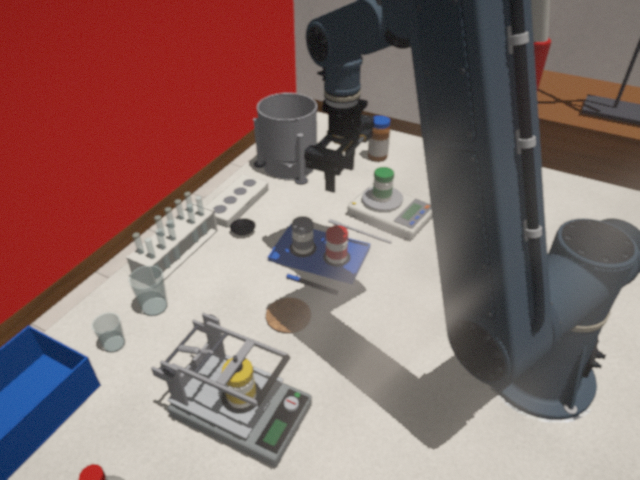

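The side view shows every jar upright: yellow under the bail at (238,380), green on the balance at (384,185), red on the front place at (337,243), and grey where it was. The gripper is clear of everything.

```bash
python3 -c "
from plant import arm
print(arm.sign_off())"
```

```text
the job is handed in; nothing more can be done
None
```

I handed the job in at about 51 s. At the last look, yellow was on the shaker under the closed hold-down, green on the balance, red on the tray's front place and grey where it was; `sign_off` returned no verdict.

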